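# Shingle the shackle plates in the wash tray

### The job

Finish loading the wash tray: lay the two loose shackle plates in it like shingles, in line over the plate that already leans on the sloping rest, each flush on the one before with its lower end down on the tray floor, one step nearer the open front. Set them down without letting them drop or flop, then lower the hold-down arm gently, without letting it fall, until its rubber foot rests on the last plate. Leave the spray can, the grease tin and the wrench where they are.

Things in the scene. Friction and masses are not known exactly. Their poses are not given: they have to be found in the camera images.
- tray: wash tray of bare sheet metal, fixed to the bench: 250 mm long (x), 150 mm wide (y), walls 30 mm high, walls and floor 4 mm thick; origin at the centre of its underside, z up, x from the open front (robot side) to the end with the rest and the hold-down. Centres of the three plates once shingled, in this frame in mm: first (35, 0, 37), second (11, 0, 37), third (-13, 0, 37)
- rest_foot (a point): foot of the sloping rest, on the tray floor's top, at tray (-10, 0, 4) mm. The rest is a folded plate 46 mm wide on the tray's middle line; its face rises from here towards tray +x at 30 degrees from level. Shingled plates slope the same, length uphill along tray x, each 24 mm nearer the front than the one before
- plate_first: dark flat steel shackle plate, 110 x 50 x 12 mm, about 0.46 kg, cut corners, a 16 mm bolt hole 30 mm either side of the middle; origin at its centre; x along the length, y across the width, z through the thickness. This one already leans on the tray's rest, its x uphill and z away from the rest; loose, kept there by weight and friction
- plate_a: dark flat steel shackle plate, 110 x 50 x 12 mm, about 0.46 kg, cut corners, a 16 mm bolt hole 30 mm either side of the middle; origin at its centre; x along the length, y across the width, z through the thickness. Lies flat on the bench to the right of the tray. Either loose plate may go first, either face up, either end uphill
- plate_b: dark flat steel shackle plate, 110 x 50 x 12 mm, about 0.46 kg, cut corners, a 16 mm bolt hole 30 mm either side of the middle; origin at its centre; x along the length, y across the width, z through the thickness. Lies flat on the bench to the right of the tray; same as plate_a
- holddown (a joint): angle of the hold-down arm, rad: 0 at its lower stop, about 0.08 with its foot on the third plate, grows as it is raised, 1.45 to 1.7 (about upright) at the start, upper stop 2.0. The arm bar points (value - 0.08) above level, towards the tray's front. The hinge is a little stiff: the arm stays near upright, but below about 1.3 it falls by its weight (0.35 kg), so it must be held all the way down
- hinge (a point): the hold-down arm's hinge, at tray (108, 0, 95) mm, its axis along the tray's y. The bar runs 168 mm from here to a T-handle; a stem under it carries the round rubber foot, 32 mm across, which when down is 124 mm in front of and 53 mm below the hinge, square on the third plate. When upright the foot points to the tray's front
- grip_left (a point): middle of the left half (tray +y side) of the arm's T-handle: a black rubber sleeve 15 mm thick, 36 mm long across the tray, 168 mm from the hinge and 29 mm left of the arm's middle plane; turns with the arm. The 16 mm wide bar meets the T in its middle: pinch the sleeve beside it
- grip_right (a point): the same on the right half (tray -y side) of the T-handle
- spray_can: bystander: upright aerosol can, 66 mm across, 190 mm high; origin at the centre of its underside
- grease_tin: bystander: upright tin with a lid, 84 mm across, 85 mm high; origin at the centre of its underside
- wrench: bystander: steel wrench 160 mm long, lying flat; origin at the middle of its underside, x along it
Not all that is in view belongs to the job. Leave any blue or orange look-alike of the plate_b alone. What is shaped like the plate_first but brown is not meant.

How it is judged:
On the way, in this order (a step that is already met when the one before it is completed fails the run):
1. one loose plate is shingled on the first plate and let go (x of plate_first in the frame of tray between 0.028 and 0.042 m and z of plate_first in the frame of tray between 0.032 and 0.042 m and y of plate_first in the frame of tray between -0.01 and 0.01 m and (((y of plate_a in the frame of tray between -0.01 and 0.01 m and z of plate_a in the frame of tray between 0.031 and 0.043 m and angle between the z axis of plate_a and the z axis of plate_first, either way round below 0.13 rad and angle between the x axis of plate_a and the x axis of plate_first, either way round below 0.15 rad and contact force between the fingers and plate_a below 0.1 N and linear speed of plate_a below 0.03 m/s) and distance between plate_a and plate_first between 0.018 and 0.034 m) or ((y of plate_b in the frame of tray between -0.01 and 0.01 m and z of plate_b in the frame of tray between 0.031 and 0.043 m and angle between the z axis of plate_b and the z axis of plate_first, either way round below 0.13 rad and angle between the x axis of plate_b and the x axis of plate_first, either way round below 0.15 rad and contact force between the fingers and plate_b below 0.1 N and linear speed of plate_b below 0.03 m/s) and distance between plate_b and plate_first between 0.018 and 0.034 m))), for 0.2 s.
2. the other loose plate is shingled on that one and let go (x of plate_first in the frame of tray between 0.028 and 0.042 m and z of plate_first in the frame of tray between 0.032 and 0.042 m and y of plate_first in the frame of tray between -0.01 and 0.01 m and y of plate_a in the frame of tray between -0.01 and 0.01 m and z of plate_a in the frame of tray between 0.031 and 0.043 m and angle between the z axis of each of plate_a, plate_b and the z axis of plate_first, either way round below 0.13 rad and angle between the x axis of each of plate_a, plate_b and the x axis of plate_first, either way round below 0.15 rad and contact force between the fingers and plate_a below 0.1 N and linear speed of each of plate_a, plate_b below 0.03 m/s and y of plate_b in the frame of tray between -0.01 and 0.01 m and z of plate_b in the frame of tray between 0.031 and 0.043 m and contact force between the fingers and plate_b below 0.1 N and distance between plate_a and plate_b between 0.018 and 0.034 m and ((distance between plate_a and plate_first between 0.018 and 0.034 m and distance between plate_b and plate_first between 0.038 and 0.064 m) or (distance between plate_b and plate_first between 0.018 and 0.034 m and distance between plate_a and plate_first between 0.038 and 0.064 m))), for 0.2 s.
3. the hold-down's foot rests on the last plate (x of plate_first in the frame of tray between 0.028 and 0.042 m and z of plate_first in the frame of tray between 0.032 and 0.042 m and y of plate_first in the frame of tray between -0.01 and 0.01 m and y of plate_a in the frame of tray between -0.01 and 0.01 m and z of plate_a in the frame of tray between 0.031 and 0.043 m and angle between the z axis of each of plate_a, plate_b and the z axis of plate_first, either way round below 0.13 rad and angle between the x axis of each of plate_a, plate_b and the x axis of plate_first, either way round below 0.15 rad and contact force between the fingers and plate_a below 0.1 N and linear speed of each of plate_a, plate_b below 0.03 m/s and y of plate_b in the frame of tray between -0.01 and 0.01 m and z of plate_b in the frame of tray between 0.031 and 0.043 m and contact force between the fingers and plate_b below 0.1 N and distance between plate_a and plate_b between 0.018 and 0.034 m and ((distance between plate_a and plate_first between 0.018 and 0.034 m and distance between plate_b and plate_first between 0.038 and 0.064 m and contact force between holddown and plate_b above 0.3 N) or (distance between plate_b and plate_first between 0.018 and 0.034 m and distance between plate_a and plate_first between 0.038 and 0.064 m and contact force between holddown and plate_a above 0.3 N)) and value of joint holddown below 0.3 rad and contact force between the fingers and holddown below 0.1 N), for 0.2 s.
At the end, for the whole second after the job is handed in: Three plates lie shingled up the rest: in line within 10 mm, parallel within about 7 degrees, centres 18 to 34 mm apart, lower ends on the tray floor (centres 31 to 43 mm up); the hold-down's foot rests by its weight on the last plate; all at rest and let go (all of step 3); the robot touches nothing.
It fails at once if a plate is dropped or let flop (moves faster than 0.6 m/s or 4 rad/s while out of the fingers) ((contact force between the fingers and plate_a below 0.05 N and (linear speed of plate_a above 0.6 m/s or angular speed of plate_a above 4 rad/s)) or (contact force between the fingers and plate_b below 0.05 N and (linear speed of plate_b above 0.6 m/s or angular speed of plate_b above 4 rad/s)) or (contact force between the fingers and plate_first below 0.05 N and (linear speed of plate_first above 0.6 m/s or angular speed of plate_first above 4 rad/s))).
It fails at once if the hold-down arm falls or is slammed (faster than 4 rad/s) (velocity of joint holddown below -4 rad/s).
It fails at once if the spray can, grease tin or wrench is moved more than 30 mm (distance of any of spray_can, grease_tin, wrench from where it was at the start of the episode above 0.03 m).
It also fails if it takes over 72 s, if anything falls off the work surface, if the arm or the gripper's body presses on something with over 40 N, if the wrist force passes 120 N, or if a joint passes its speed limit or range.

### The arm

A 6-joint arm with a two-finger parallel gripper is mounted at the origin on the work surface. World frame = base frame: x ahead of the robot, y to its left, z up, the work surface at z = 0. Lengths are in m, angles in rad, forces in N, time in s.
With the tool pointing down it reaches from about 0.375 to 0.975 m from the base axis. Payload 3.8 kg.
Tool frame: the origin (TCP) lies at the very end of the fingers, on their centre line; the grasp point (between the pads) lies 19 mm behind it; z points along the fingers, y is the direction in which the jaws open and shut (so a half turn about z gives the same grasp; the last joint's range is limited). The gripper opens to 88 mm and grips with 3 to 60 N. Pads are 18 mm wide; open, the fingers measure 123 mm over their backs; the gripper's body (75 mm by 187 mm) begins 45 mm behind the grasp point.
Start: joints at [1.272, 0.264, 1.604, -0, 1.274, -0.037], TCP at [0.175, 0.652, 0.239] pointing down, gripper open.
Joint ranges: [-2.63, 2.63], [-0.94, 2.18], [0.31, 2.57], [-1.31, 4.45], [0, 2.66], [-2.55, 2.55]. Speed limits (rad/s): [2.57, 2.57, 3.14, 3.14, 3.14, 3.14].

### API

Orientations are given as [roll, pitch, yaw] about the fixed x, y, z axes, in that order (R = Rz(yaw) Ry(pitch) Rx(roll)).
In Python, from station import * gives the robot as it stands.
- The arm moves only by the tool drive_tool, never from a script. Its argument "plan" is a list of rows, each an object of numbers: "x", "y", "z": the shift along the tool's x, y, z in m; "turn": the turn about the tool's z in degrees; "gripper": the closure, from -1 (fully open) to 1 (shut), so that 0 is half open. In form: [{"x": .., "y": .., "z": .., "turn": .., "gripper": ..}, ...]. A call has 1 to 20 rows; each row shifts and turns the pose as measured when the row begins, along the tool's axes as they then stand; what a row does not reach is not made up. A row lasts 1/8 s, in which the tool goes at most 62.5 mm and 10.7 degrees, less where a joint would pass 70% of its speed; a pose out of reach is approached as far as the arm can. A call is refused whole if a number of a shift passes 0.0625 or a number of a turn 10.7, either way. A call with a gripper value outside its range is refused whole. The fingers move at their own pace and stop on an object; the grip force is fixed at half the most. Time passes only in rows, so rows that do not move let the fingers close. It gives the time, the measured TCP pose, the force and the opening at its end, in the units of the state.
- sense(): the state, without advancing time (a new reading comes with each control period).
- snapshot(name): name is "side" or "top" or "wrist"; returns the picture (384x512x3 uint8, red, green, blue); there is no depth.
- calibration(name): a dict with "intrinsics" (3x3 intrinsics, pixels), "rvec" (rotation vector, rad) and "tvec" (3), from world to camera coordinates, as OpenCV has them. Camera axes: x right, y down, z forward; pixel columns grow to the right and rows downward; lengths in m; the calibration is good to about 2 mm. A picture is of the moment at which its call begins: read the wrist's pose just before it. calibration takes no time and is no camera call; for the wrist camera it gives the pose at the moment of the call.
- job_done(): hands the job in, once; it reports no verdict.
The state is a dict: "time_s": time; "qpos": joint angles; "qd": joint speeds; "joint_efforts": joint torques, N m; "ee_pos": TCP position; "eef_rot": TCP orientation; "wrist_force": force on the tool from outside, world axes, zero at the start; "torque": the same for the moment, N m; "opening": opening from 0.0 (shut) to 1.0 (fully open).
Only numpy, scipy, OpenCV 4.12 (cv2) and the standard library are available. Lean on these libraries where they do the work, as an engineer would, in place of code of your own. Each camera call takes 0.05 s, during which the arm holds its last target.

## Working session

There is one attempt and no reset: what is moved stays moved. The work goes in short steps, Python scripts to look and compute and a tool call to move; the robot and the scene stay as the last step left them, time stands still between calls to the robot, and variables do not carry over. Pictures are saved under pics/ and viewed, and the job is handed in when it is done.

Besides the shell and the picture viewer there is one more tool, called as name([rows], argument=value, ...), one row to a line, values as JSON. drive_tool: Moves the arm, as the interface text tells. Its arguments: {"type":"object","properties":{"plan":{"type":"array","items":{"type":"object","properties":{"x":{"type":"number"},"y":{"type":"number"},"z":{"type":"number"},"turn":{"type":"number"},"gripper":{"type":"number"}}}}},"required":["plan"]}

I'll start by looking at the scene.

```bash
mkdir -p pics; ls
python3 - <<'E'
from station import *
import cv2
s=sense(); print(s)
for n in ["side","top","wrist"]:
    c=calibration(n); im=snapshot(n); cv2.imwrite(f"pics/{n}0.png",im[:,:,::-1])
    print(n,c)
E
```

```text
pics
{'time_s': 0.0, 'qpos': array([ 1.27209128e+00,  2.64735297e-01,  1.60533050e+00, -3.79837938e-06,
        1.27370952e+00, -3.68611686e-02]), 'qd': array([-1.03392656e-03,  6.30212258e-04,  7.40250699e-05, -1.85769690e-03,
       -9.30881920e-04, -6.15251360e-04]), 'joint_efforts': array([-1.15949639e-03, -5.02112854e+01, -3.56870806e+01,  7.28936330e-02,
        2.92596646e-02, -1.74816555e-04]), 'ee_pos': array([0.17450479, 0.65133323, 0.23742353]), 'eef_rot': array([-3.13941135e+00, -7.68098592e-05,  2.87974981e+00]), 'wrist_force': array([ 0.95911863, -0.17176337, -0.13320291]), 'torque': array([-0.01393665,  0.09703177, -0.04522139]), 'opening': 1.0003291984334923}
side {'intrinsics': array([[491.7095243 ,   0.        , 264.07713046],
       [  0.        , 491.7095243 , 195.38570153],
       [  0.        ,   0.        ,   1.        ]]), 'rvec': array([ 2.26328792, -0.10679449,  0.04581175]), 'tvec': array([-0.54284329,  0.07276017,  1.72465836])}
top {'intrinsics': array([[393.36582039,   0.        , 261.28772873],
       [  0.        , 393.36582039, 188.34547828],
       [  0.        ,   0.        ,   1.        ]]), 'rvec': array([ 2.11314137, -2.12361286,  0.19878856]), 'tvec': array([-0.04802649,  0.53945709,  1.21559588])}
wrist {'intrinsics': array([[311.15989315,   0.        , 253.88858942],
       [  0.        , 311.15989315, 193.24233226],
       [  0.        ,   0.        ,   1.        ]]), 'rvec': array([-2.31650509, -1.77715616, -0.23763361]), 'tvec': array([-0.67457904, -0.03599414,  0.38879404])}
```

View pics/side0.png

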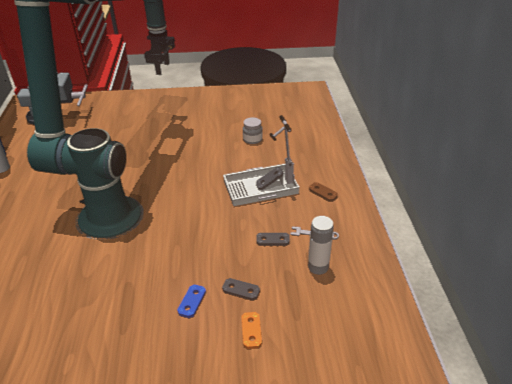

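View pics/top0.png

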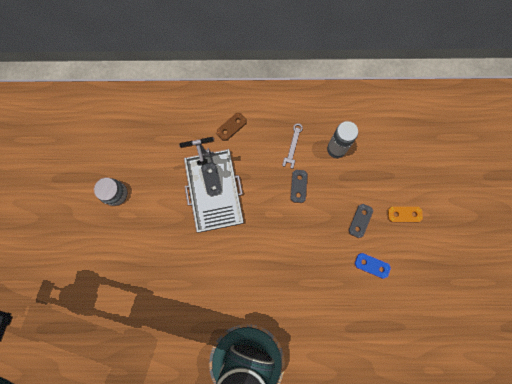

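View pics/wrist0.png

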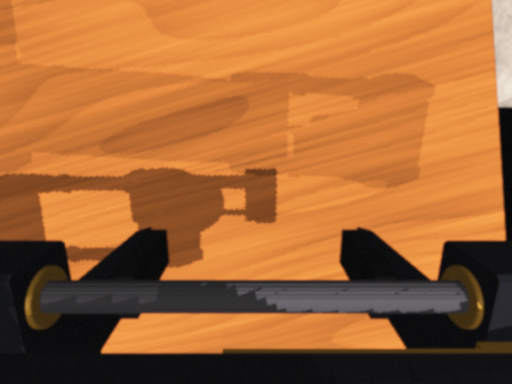

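```bash
cat > h.py <<'E'
import numpy as np, cv2
from station import *
def cam(n):
    c=calibration(n); R,_=cv2.Rodrigues(np.array(c["rvec"],float)); return np.array(c["intrinsics"]),R,np.array(c["tvec"]).reshape(3)
def ray(C,uv):
    K,R,t=C; d=R.T@np.linalg.solve(K,np.array([uv[0],uv[1],1.])); return -R.T@t,d
def onplane(C,uv,z):
    o,d=ray(C,uv); return o+d*(z-o[2])/d[2]
def proj(C,P):
    K,R,t=C; p=K@(R@np.asarray(P,float)+t); return p[:2]/p[2]
def tri(C1,uv1,C2,uv2):
    o1,d1=ray(C1,uv1);o2,d2=ray(C2,uv2);d1/=np.linalg.norm(d1);d2/=np.linalg.norm(d2)
    A=np.stack([d1,-d2],1);s=np.linalg.lstsq(A,o2-o1,rcond=None)[0]
    a=o1+s[0]*d1;b=o2+s[1]*d2;return (a+b)/2,np.linalg.norm(a-b)
def crop(src,dst,x0,y0,x1,y1,f):
    im=src if not isinstance(src,str) else cv2.imread(src)
    cv2.imwrite(dst,cv2.resize(im[y0:y1,x0:x1],None,fx=f,fy=f,interpolation=cv2.INTER_CUBIC))
E
python3 - <<'E'
from h import *
crop("pics/top0.png","pics/c1.png",170,105,430,275,3)
crop("pics/side0.png","pics/c2.png",170,100,350,300,3)
C=cam("top"); im=cv2.imread("pics/top0.png"); hsv=cv2.cvtColor(im,cv2.COLOR_BGR2HSV)
m=((hsv[...,1]<70)&(hsv[...,2]<110)).astype(np.uint8)
m[:82]=0; m[300:]=0
n,l,st,ce=cv2.connectedComponentsWithStats(m)
for i in range(1,n):
    if st[i,4]>60:
        c=cv2.findContours((l==i).astype(np.uint8),cv2.RETR_EXTERNAL,cv2.CHAIN_APPROX_NONE)[0][0]
        print(st[i],ce[i],cv2.minAreaRect(c),onplane(C,ce[i],0.012).round(4))
print("tool px",proj(C,sense()["ee_pos"]))
E
```

```text
[327 129  30  29 393] [338.11959288 145.80661578] ((339.7971496582031, 144.1650848388672), (21.3682861328125, 28.26441764831543), 29.05460548400879) [ 0.6926 -0.3118  0.012 ]
[195 138  32  58 721] [209.62135922 169.31622746] ((212.3267364501953, 166.267333984375), (57.314144134521484, 30.05012321472168), 84.2894058227539) [0.613  0.1228 0.012 ]
[187 157  13  55  99] [191.41414141 177.72727273] ((191.57383728027344, 183.67079162597656), (11.870584487915039, 54.083274841308594), 3.1798300743103027) [0.5844 0.1831 0.012 ]
[291 170  16  33 411] [298.56447689 185.68856448] ((298.5941162109375, 185.77645874023438), (14.649032592773438, 32.13583755493164), 4.398705005645752) [ 0.5553 -0.1746  0.012 ]
[101 179  26  27 289] [117.50865052 194.66782007] ((115.79231262207031, 194.2384796142578), (19.96959114074707, 26.17132568359375), 29.744882583618164) [0.5282 0.4271 0.012 ]
[349 204  24  34 446] [360.39910314 220.33408072] ((360.4023742675781, 220.33432006835938), (15.615386009216309, 32.61539077758789), 22.61986541748047) [ 0.4387 -0.374   0.012 ]
tool px [ -9.66877718 314.36554685]
```

View pics/c1.png

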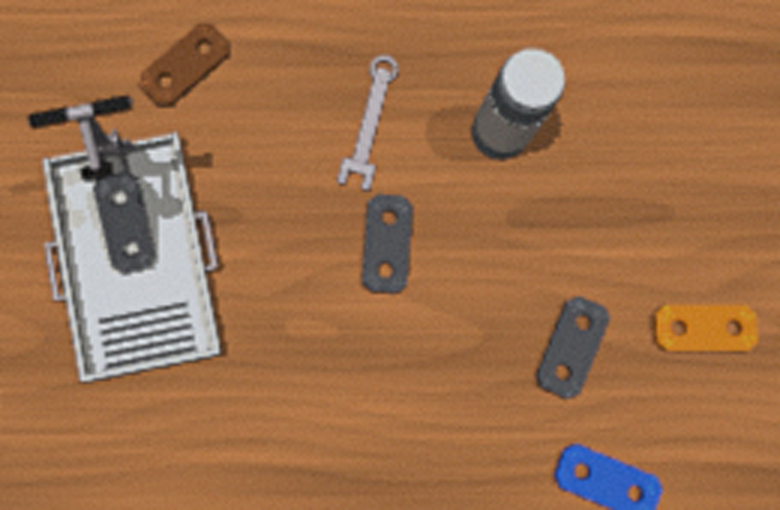

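View pics/c2.png

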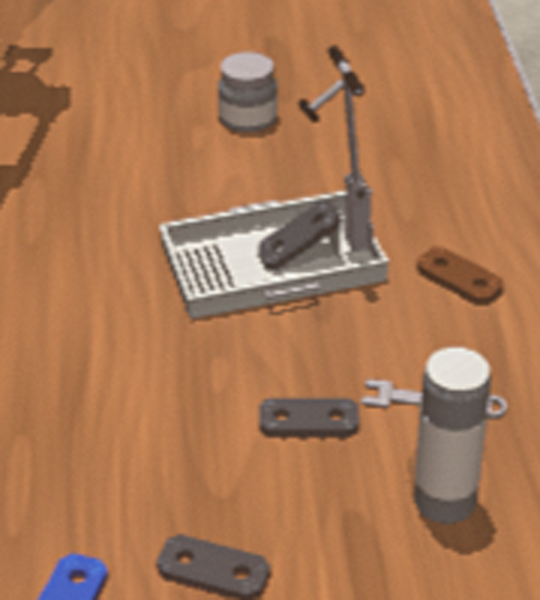

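Run:
```python
from h import *
C=cam("top"); print("cam pos",(-C[1].T@C[2]).round(3)); S=cam("side"); print((-S[1].T@S[2]).round(3))
im=cv2.imread("pics/top0.png"); hsv=cv2.cvtColor(im,cv2.COLOR_BGR2HSV)
m=((hsv[...,1]<70)).astype(np.uint8); m[:130]=0;m[250:]=0;m[:,:180]=0;m[:,250:]=0
m=cv2.morphologyEx(m,cv2.MORPH_CLOSE,np.ones((3,3)))
cnt=max(cv2.findContours(m,cv2.RETR_EXTERNAL,cv2.CHAIN_APPROX_NONE)[0],key=cv2.contourArea)
W=np.array([onplane(C,p[0],0.03)[:2] for p in cnt])
# guess corners by eye
cor=[np.array(p)/3+[170,105] for p in [(46,160),(178,134),(222,353),(83,381)]]
P=np.array([onplane(C,p,0.03)[:2] for p in cor]); print(P.round(4)); 
print("sides",[np.linalg.norm(P[i]-P[(i+1)%4]).round(4) for i in range(4)],"centre",P.mean(0).round(4))
ax=(P[0]+P[1])/2-(P[2]+P[3])/2; print("yaw",np.degrees(np.arctan2(ax[1],ax[0])))
# plates
for c0 in [(299,186),(361,221)]:
    mm=((hsv[...,1]<70)&(hsv[...,2]<110)).astype(np.uint8)
    n,l,st,ce=cv2.connectedComponentsWithStats(mm); i=l[c0[1],c0[0]]; 
    if i==0: i=l[c0[1]-2,c0[0]]
    cc=cv2.findContours((l==i).astype(np.uint8),cv2.RETR_EXTERNAL,cv2.CHAIN_APPROX_NONE)[0][0]
    w=np.array([onplane(C,p[0],0.012)[:2] for p in cc]).astype(np.float32)
    r=cv2.minAreaRect((w*1000).astype(np.float32)); print("plate",r)
    b=cv2.boxPoints(r); e=max([b[1]-b[0],b[2]-b[1]],key=np.linalg.norm); print("  yaw",np.degrees(np.arctan2(e[1],e[0])))
```

```text
cam pos [ 0.297 -0.056  1.296]
[ 0.425 -1.324  1.158]
[[0.6467 0.202 ]
 [0.6758 0.0557]
 [0.431  0.0057]
 [0.4017 0.1544]]
sides [np.float64(0.1492), np.float64(0.2498), np.float64(0.1516), np.float64(0.2495)] centre [0.5388 0.1044]
yaw 11.273424386050014
plate ((555.5113525390625, -174.74932861328125), (48.69258117675781, 109.22695922851562), 84.60810089111328)
  yaw -5.3919024
plate ((438.9643249511719, -374.38787841796875), (50.17538833618164, 108.625), 65.8783950805664)
  yaw -24.121597
```

```bash
cat >> h.py <<'E'
TC=np.array([0.5388,0.1044]); TY=np.radians(11.27)
def t2w(p): # tray m -> world
    c,s=np.cos(TY),np.sin(TY); return np.array([TC[0]+c*p[0]-s*p[1],TC[1]+s*p[0]+c*p[1],p[2]])
def w2t(p):
    c,s=np.cos(TY),np.sin(TY); d=np.array(p[:2])-TC; return np.array([c*d[0]+s*d[1],-s*d[0]+c*d[1],p[2]])
E
python3 - <<'E'
from h import *
T=cam("top");S=cam("side")
for a,b,nm in [((80,111),(345,68),"T"),((33,120),(337,52),"left end"),((129,103),(355,88),"right end"),((92,172),(309,110),"foot")]:
    p,e=tri(T,np.array(a)/3+[170,105],S,np.array(b)/3+[170,100]); print(nm,p.round(3),"err",round(e,4),"tray",w2t(p).round(3))
for nm,p in [("hinge",(.108,0,.095)),("first c",(.035,0,.037)),("restfoot",(-.01,0,.004))]:
    print(nm,t2w(p).round(3),"top",proj(T,t2w(p)).round(1),"side",proj(S,t2w(p)).round(1))
E
```

```text
T [0.629 0.124 0.266] err 0.0025 tray [0.092 0.002 0.266]
left end [0.624 0.168 0.261] err 0.0054 tray [0.096 0.046 0.261]
right end [0.635 0.08  0.267] err 0.0012 tray [ 0.09  -0.043  0.267]
foot [0.586 0.121 0.214] err 0.0046 tray [0.05  0.007 0.214]
hinge [0.645 0.126 0.095] top [205.4 153.3] side [287.8 162.7]
first c [0.573 0.111 0.037] top [211.9 179.3] side [268.8 178.7]
restfoot [0.529 0.102 0.004] top [215.5 194.3] side [257.2 187.8]
```

Candidates (top view): dark grey at (299,186) and (361,221), blue (373,265), orange (405,214), brown (231,126). The two dark grey ones lying right of the tray are the loose plates, as the enlarged crop shows. The tray measures 150 x 250 mm as specified. The hold-down leans about 0.09 rad forward.

Now I'll move towards plate 1.

drive_tool([
  {"x": -0.037, "y": -0.047},
  {"x": -0.037, "y": -0.047},
  {"x": -0.037, "y": -0.047},
  {"x": -0.037, "y": -0.047},
  {"x": -0.037, "y": -0.047},
  {"x": -0.037, "y": -0.047},
  {"x": -0.037, "y": -0.047},
  {"x": -0.037, "y": -0.047},
  {"x": -0.037, "y": -0.047},
  {"x": -0.037, "y": -0.047},
  {"x": -0.037, "y": -0.047},
  {"x": -0.037, "y": -0.047},
  {"x": -0.037, "y": -0.047},
  {"x": -0.037, "y": -0.047},
])

```text
schema error: expected keys x, y, z, turn, gripper
```

drive_tool([
  {"x": -0.037, "y": -0.047, "z": 0, "turn": 0, "gripper": -1},
  {"x": -0.037, "y": -0.047, "z": 0, "turn": 0, "gripper": -1},
  {"x": -0.037, "y": -0.047, "z": 0, "turn": 0, "gripper": -1},
  {"x": -0.037, "y": -0.047, "z": 0, "turn": 0, "gripper": -1},
  {"x": -0.037, "y": -0.047, "z": 0, "turn": 0, "gripper": -1},
  {"x": -0.037, "y": -0.047, "z": 0, "turn": 0, "gripper": -1},
  {"x": -0.037, "y": -0.047, "z": 0, "turn": 0, "gripper": -1},
  {"x": -0.037, "y": -0.047, "z": 0, "turn": 0, "gripper": -1},
  {"x": -0.037, "y": -0.047, "z": 0, "turn": 0, "gripper": -1},
  {"x": -0.037, "y": -0.047, "z": 0, "turn": 0, "gripper": -1},
  {"x": -0.037, "y": -0.047, "z": 0, "turn": 0, "gripper": -1},
  {"x": -0.037, "y": -0.047, "z": 0, "turn": 0, "gripper": -1},
  {"x": -0.037, "y": -0.047, "z": 0, "turn": 0, "gripper": -1},
])

```text
time_s: 1.78
ee_pos: [0.4885, -0.0817, 0.2371]
eef_rot: [-3.14, 0.005, 2.888]
wrist_force: [0.3, 1.3, -0.1]
opening: 1.003
```

```bash
cat >> h.py <<'E'
from scipy.spatial.transform import Rotation as Ro
def go(target,yawdeg=None):
    s=sense(); R=Ro.from_euler("xyz",s["eef_rot"]); d=R.inv().apply(np.asarray(target)-s["ee_pos"])
    y=np.degrees(s["eef_rot"][2]); print("t",round(s["time_s"],2),"ee",s["ee_pos"].round(4),"rpy",np.degrees(s["eef_rot"]).round(2),"F",s["wrist_force"].round(1),"open",round(s["opening"],3),"q",np.asarray(s["qpos"]).round(2))
    print("tray TCP",(w2t(s["ee_pos"])*1000).round(1))
    print("tool shift mm",(d*1000).round(1), "turn",None if yawdeg is None else round(-((yawdeg-y+180)%360-180),2))
E
python3 -c "
from h import *
go([0.5306,-0.1724,0.12],174.6)"
```

```text
t 1.77 ee [ 0.4885 -0.0817  0.2371] rpy [-179.9     0.28  165.48] F [ 0.3  1.3 -0.1] open 1.003 q [-0.21 -0.08  1.98 -0.    1.24 -1.53]
tray TCP [ -85.7 -172.7  237.1]
tool shift mm [-62.9 -77.  117.5] turn -9.12
```

drive_tool([
  {"x": -0.032, "y": -0.039, "z": 0.02, "turn": 0, "gripper": -1},
  {"x": -0.032, "y": -0.039, "z": 0.02, "turn": 0, "gripper": -1},
  {"x": 0, "y": 0, "z": 0.04, "turn": -9, "gripper": -1},
  {"x": 0, "y": 0, "z": 0, "turn": 0, "gripper": -1},
])

```text
time_s: 2.28
ee_pos: [0.5334, -0.1819, 0.1557]
eef_rot: [-3.139, 0.006, 3.041]
wrist_force: [-1.4, 0.2, -0.2]
opening: 0.999
```

```bash
python3 -c "
from h import *
go([0.5306,-0.1724,0.05],174.6)
W=cam('wrist'); im=snapshot('wrist')[:,:,::-1]; cv2.imwrite('pics/w1.png',im)
im=im.copy()
for k in [(-.0250),0,.0300,-.03]:
  d=np.array([np.cos(np.radians(-5.4)),np.sin(np.radians(-5.4)),0]);print(k,proj(W,np.array([.5555,-.1747,.012])+k*d))
"
```

```text
t 2.27 ee [ 0.5334 -0.1819  0.1557] rpy [-179.84    0.36  174.22] F [-1.4  0.2 -0.2] open 0.999 q [-0.37  0.12  1.94 -0.    1.08 -1.84]
tray TCP [ -61.3 -279.7  155.7]
tool shift mm [  4.3   9.4 105.6] turn -0.38
-0.025 [263.36302076 176.63501596]
0 [263.32779783 201.71853792]
0.03 [263.28754879 230.38134132]
-0.03 [263.37025893 171.48045499]
```

View pics/w1.png

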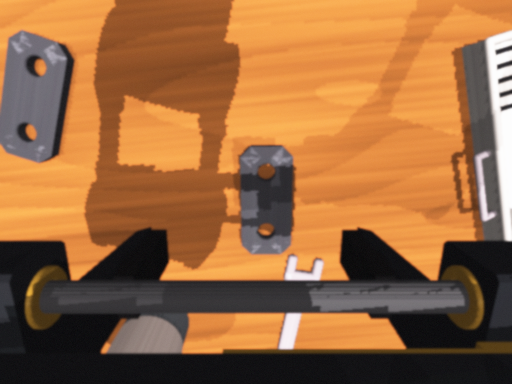

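Wrist view: the plate holes are at (266,171) and (265,230), within 3 px of my prediction (about 2 mm to the left in world +y). I'll correct for that and go down.

drive_tool([
  {"x": 0.004, "y": 0.011, "z": 0.05, "turn": 0, "gripper": -1},
  {"x": 0, "y": 0, "z": 0.045, "turn": 0, "gripper": -1},
  {"x": 0, "y": 0, "z": 0, "turn": 0, "gripper": -1},
])

```text
time_s: 2.7
ee_pos: [0.5392, -0.1718, 0.0694]
eef_rot: [-3.134, 0.024, 3.035]
wrist_force: [0.3, 0.4, 0.1]
opening: 0.998
```

```bash
python3 -c "
from h import *
go([0.5306,-0.1705,0.004],174.6)
im=snapshot('wrist')[:,:,::-1]; cv2.imwrite('pics/w2.png',im)
"
```

```text
t 2.7 ee [ 0.5392 -0.1718  0.0694] rpy [-179.58    1.36  173.89] F [0.3 0.4 0.1] open 0.998 q [-0.35  0.21  2.01 -0.    0.9  -1.81]
tray TCP [ -53.5 -270.9   69.4]
tool shift mm [10.3  0.8 65.2] turn -0.71
```

View pics/w2.png

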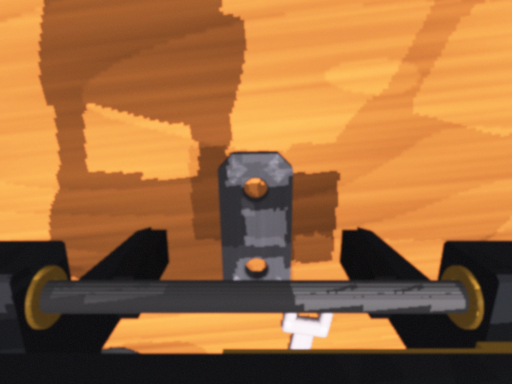

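drive_tool([
  {"x": 0.01, "y": 0.001, "z": 0.03, "turn": 0, "gripper": -1},
  {"x": 0, "y": 0, "z": 0.02, "turn": 0, "gripper": -1},
  {"x": 0, "y": 0, "z": 0.01, "turn": 0, "gripper": -1},
  {"x": 0, "y": 0, "z": 0, "turn": 0, "gripper": -1},
])

```text
time_s: 3.25
ee_pos: [0.5437, -0.1737, 0.0242]
eef_rot: [-3.128, 0.049, 3.034]
wrist_force: [-0.1, -0.8, -0.9]
opening: 0.998
```

```bash
python3 -c "
from h import *
go([0.5306,-0.1705,0.004],174.6)
"
```

```text
t 3.25 ee [ 0.5437 -0.1737  0.0242] rpy [-179.23    2.8   173.83] F [-0.1 -0.8 -0.9] open 0.998 q [-0.35  0.27  2.04 -0.    0.78 -1.81]
tray TCP [ -49.6 -273.7   24.2]
tool shift mm [14.3  2.1 19.5] turn -0.77
```

drive_tool([
  {"x": 0.014, "y": 0.002, "z": 0.01, "turn": 0, "gripper": -1},
  {"x": 0.004, "y": 0.001, "z": 0.008, "turn": 0, "gripper": -1},
  {"x": 0, "y": 0, "z": 0.004, "turn": 0, "gripper": -1},
  {"x": 0, "y": 0, "z": 0, "turn": 0, "gripper": -1},
])

```text
time_s: 3.75
ee_pos: [0.5277, -0.1695, 0.0027]
eef_rot: [-3.127, 0.053, 3.034]
wrist_force: [0.0, -0.2, -0.3]
opening: 0.998
```

```bash
python3 -c "
from h import *
go([0.5306,-0.1705,0.004],174.6)
"
```

```text
t 3.75 ee [ 0.5277 -0.1695  0.0027] rpy [-179.17    3.03  173.81] F [ 0.  -0.2 -0.3] open 0.998 q [-0.36  0.27  2.09 -0.    0.73 -1.82]
tray TCP [ -64.4 -266.4    2.7]
tool shift mm [-3.  -0.7 -1.1] turn -0.79
```

drive_tool([
  {"x": 0, "y": 0, "z": 0, "turn": 0, "gripper": 1},
  {"x": 0, "y": 0, "z": 0, "turn": 0, "gripper": 1},
  {"x": 0, "y": 0, "z": 0, "turn": 0, "gripper": 1},
  {"x": 0, "y": 0, "z": 0, "turn": 0, "gripper": 1},
  {"x": 0, "y": 0, "z": 0, "turn": 0, "gripper": 1},
])

```text
time_s: 4.38
ee_pos: [0.5285, -0.1698, 0.0031]
eef_rot: [-3.127, 0.054, 3.033]
wrist_force: [0.1, -0.7, -1.1]
opening: 0.563
```

```bash
python3 -c "
from h import *
go([0.5277,-0.1695,0.06],174.6)
"
```

```text
t 4.38 ee [ 0.5285 -0.1698  0.0031] rpy [-179.16    3.08  173.8 ] F [ 0.1 -0.7 -1.1] open 0.563 q [-0.36  0.27  2.09 -0.    0.73 -1.82]
tray TCP [ -63.7 -266.9    3.1]
tool shift mm [ -2.2  -0.6 -56.8] turn -0.8
```

drive_tool([
  {"x": 0, "y": 0, "z": -0.01, "turn": 0, "gripper": 1},
  {"x": 0, "y": 0, "z": -0.02, "turn": 0, "gripper": 1},
  {"x": 0, "y": 0, "z": -0.03, "turn": 0, "gripper": 1},
  {"x": 0, "y": 0, "z": -0.02, "turn": 0, "gripper": 1},
  {"x": 0, "y": 0, "z": 0, "turn": 0, "gripper": 1},
])

```text
time_s: 5.0
ee_pos: [0.5189, -0.1662, 0.0821]
eef_rot: [-3.13, 0.042, 3.034]
wrist_force: [0.9, 0.1, -5.4]
opening: 0.563
```

```bash
python3 -c "
from h import *
go([0.5277,-0.1695,0.06],174.6)
cv2.imwrite('pics/w3.png',snapshot('wrist')[:,:,::-1])
im=snapshot('side')[:,:,::-1]
p=proj(cam('side'),sense()['ee_pos']).astype(int);print(p)
crop(im,'pics/s3.png',p[0]-70,p[1]-50,p[0]+70,p[1]+50,5)
"
```

```text
t 5.0 ee [ 0.5189 -0.1662  0.0821] rpy [-179.32    2.42  173.81] F [ 0.9  0.1 -5.4] open 0.563 q [-0.35  0.15  2.06 -0.    0.89 -1.82]
tray TCP [ -72.4 -261.5   82.1]
tool shift mm [-8.1 -2.1 22.4] turn -0.79
[260 221]
```

View pics/w3.png

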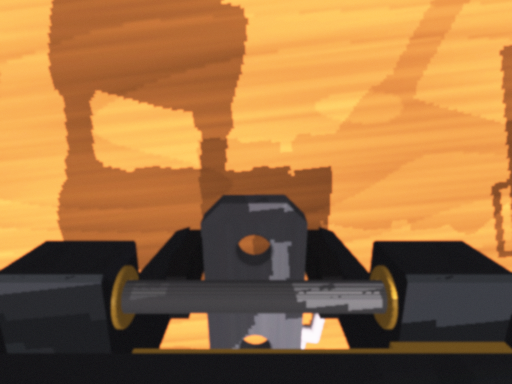

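View pics/s3.png

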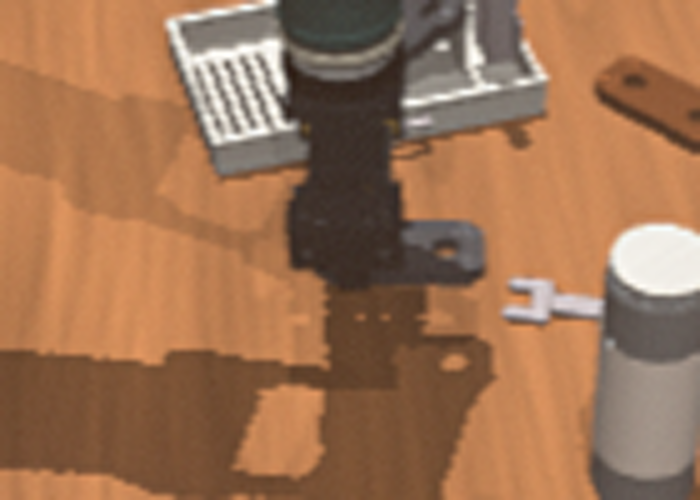

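The plate is held level. Next I'll carry it to a hover over the tray.

drive_tool([
  {"x": 0, "y": 0, "z": -0.03, "turn": -5, "gripper": 1},
  {"x": 0, "y": 0.02, "z": -0.03, "turn": -8, "gripper": 1},
  {"x": 0, "y": 0.04, "z": 0, "turn": -5, "gripper": 1},
  {"x": 0, "y": 0.05, "z": 0, "turn": 0, "gripper": 1},
  {"x": 0, "y": 0.05, "z": 0, "turn": 0, "gripper": 1},
  {"x": 0, "y": 0.03, "z": 0, "turn": 0, "gripper": 1},
  {"x": 0, "y": 0, "z": 0, "turn": 0, "gripper": 1},
])

```text
time_s: 5.98
ee_pos: [0.4744, 0.0278, 0.1269]
eef_rot: [-3.127, 0.015, -2.928]
wrist_force: [-0.6, -0.8, -4.8]
opening: 0.566
```

```bash
python3 -c "
from h import *
go(t2w([-0.022,0,0.12]),191.27)
"
```

```text
t 5.97 ee [0.4744 0.0278 0.1269] rpy [-179.15    0.89 -167.74] F [-0.6 -0.8 -4.8] open 0.566 q [ 0.01 -0.03  2.15 -0.01  1.   -1.76]
tray TCP [-78.1 -62.6 126.9]
tool shift mm [-57.1  61.7   6.9] turn 0.99
```

drive_tool([
  {"x": -0.02, "y": 0.03, "z": 0, "turn": 1, "gripper": 1},
  {"x": -0.025, "y": 0.025, "z": 0, "turn": 0, "gripper": 1},
  {"x": -0.012, "y": 0.006, "z": 0, "turn": 0, "gripper": 1},
  {"x": 0, "y": 0, "z": 0, "turn": 0, "gripper": 1},
])

```text
time_s: 6.48
ee_pos: [0.5167, 0.0972, 0.1222]
eef_rot: [-3.125, 0.008, -2.946]
wrist_force: [0.4, -0.9, -4.9]
opening: 0.559
```

```bash
python3 -c "
from h import *
go(t2w([-0.022,0,0.08]),191.27)
cv2.imwrite('pics/w4.png',snapshot('wrist')[:,:,::-1])
im=snapshot('side')[:,:,::-1]
p=proj(cam('side'),sense()['ee_pos']).astype(int);print(p)
crop(im,'pics/s4.png',p[0]-70,p[1]-60,p[0]+70,p[1]+40,5)
im=snapshot('top')[:,:,::-1]
crop(im,'pics/t4.png',160,110,280,250,4)
"
```

```text
t 6.47 ee [0.5167 0.0972 0.1222] rpy [-179.04    0.45 -168.81] F [ 0.4 -0.9 -4.9] open 0.559 q [ 0.15  0.08  2.04 -0.02  1.01 -1.61]
tray TCP [-23.1  -2.7 122.2]
tool shift mm [-0.7  3.4 42.2] turn -0.08
[253 163]
```

View pics/w4.png

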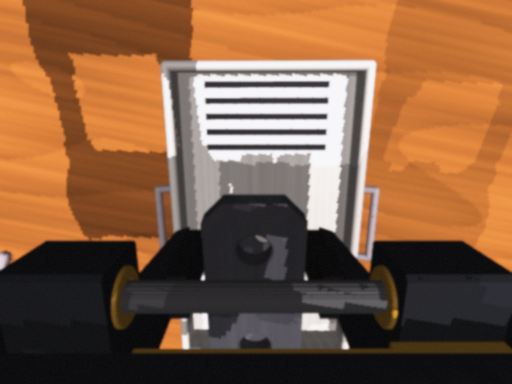

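View pics/s4.png

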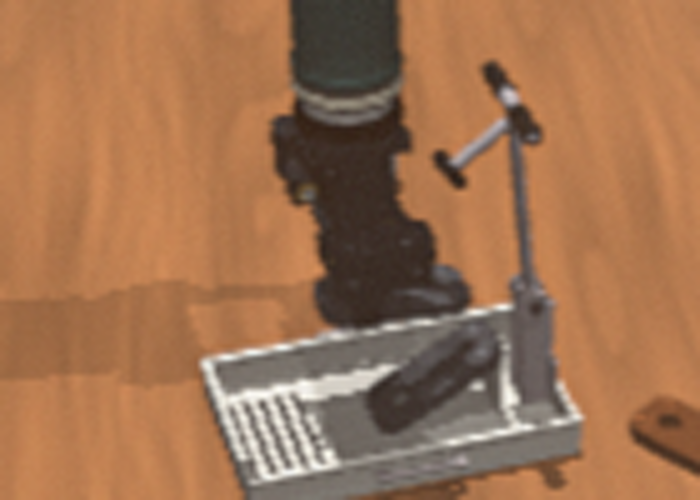

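View pics/t4.png

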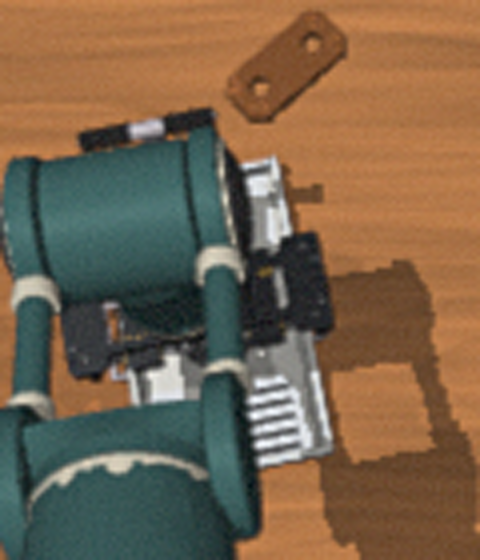

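```bash
python3 -c "
from h import *
W=cam('wrist')
for p in [(-.125,0,.03),(-.125,.075,.03),(-.125,-.075,.03)]: print(p,proj(W,t2w(p)))
s=sense();R=Ro.from_euler('xyz',s['eef_rot'])
# plate predicted: tool-frame holes: G at tcp-3mm, center at tool x=-27
for u in [-55,-30,30]:
  P=s['ee_pos']+R.apply([(-27-u)/1000,0,-.003-.006]); print(u,proj(W,P))
"
```

```text
(-0.125, 0, 0.03) [259.21892108  58.3221298 ]
(-0.125, 0.075, 0.03) [365.65800207  57.72441332]
(-0.125, -0.075, 0.03) [153.88142131  58.91366026]
-55 [253.16530702 197.18252461]
-30 [253.21268755 247.17620874]
30 [253.31094035 350.84789189]
```

Run:
```python
from h import *
T=cam('top'); im=cv2.imread('pics/top0.png')
x0,y0,f=180,140,8
c=cv2.resize(im[y0:y0+95,x0:x0+75],None,fx=f,fy=f,interpolation=cv2.INTER_CUBIC)
def pl(pts,col,C=T):
    q=np.array([ (proj(C,t2w(p))-[x0,y0]+.5)*f for p in pts]).astype(np.int32); cv2.polylines(c,[q],True,col,1)
B=lambda z,o=0:[(-.125+o,-.075+o,z),(.125-o,-.075+o,z),(.125-o,.075-o,z),(-.125+o,.075-o,z)]
pl(B(.03),(0,255,0)); pl(B(0),(0,0,255)); pl(B(.03,.004),(255,0,0))
cv2.imwrite('pics/c5.png',c)
```

```text
(no output)
```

View pics/c5.png

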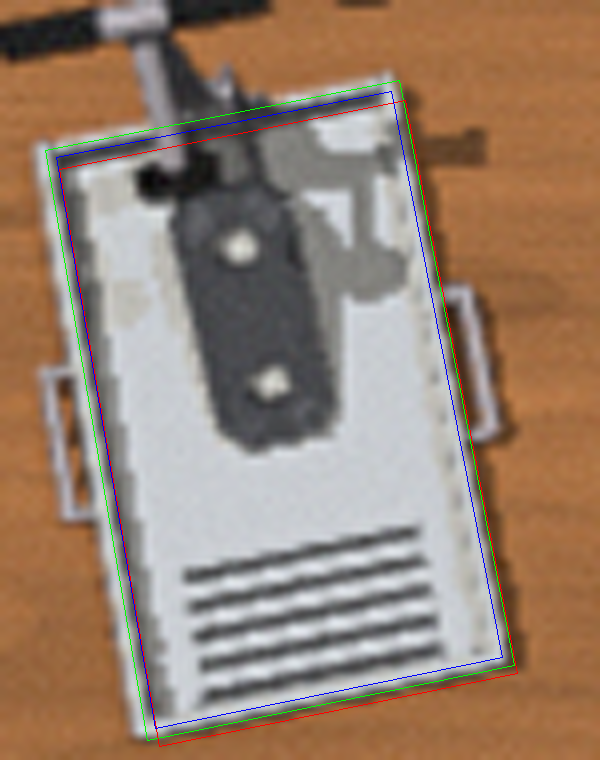

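Run:
```python
from h import *
T=cam('top'); im=cv2.imread('pics/top0.png')
f=4
big=cv2.resize(im,None,fx=f,fy=f,interpolation=cv2.INTER_CUBIC); S=cv2.cvtColor(big,cv2.COLOR_BGR2HSV)[...,1].astype(float)
S=cv2.GaussianBlur(S,(5,5),0)
# sample perpendicular profiles in world plane across each expected edge
def edge(side,z):
    pts=[]
    for a in np.linspace(-.8,.8,41):
        prof=[]
        offs=np.linspace(-.012,.012,97)
        for o in offs:
            if side=='L': p=(a*.125,.075+o,z)
            if side=='R': p=(a*.125,-.075-o,z)
            if side=='F': p=(-.125-o,a*.075,z)
            if side=='B': p=(.125+o,a*.075,z)
            u=(proj(T,t2w(p))+.5)*f-.5
            prof.append(cv2.getRectSubPix(S.astype(np.float32),(1,1),(float(u[0]),float(u[1])))[0,0])
        prof=np.array(prof); k=np.argmax(np.gradient(cv2.GaussianBlur(prof.reshape(1,-1).astype(np.float32),(9,1),0).ravel())); 
        pts.append((a,offs[k]*1000))
    pts=np.array(pts); 
    # robust linear
    for _ in range(4):
        c=np.polyfit(pts[:,0],pts[:,1],1); r=pts[:,1]-np.polyval(c,pts[:,0]); pts=pts[abs(r)<max(1.5,1.5*r.std())]
    print(side,"outward mm at middle %.2f slope per half-length %.2f n=%d"%(c[1],c[0],len(pts)))
edge('L',.03);edge('R',.03);edge('B',.03);edge('F',.0);edge('R',0)
```

```text
L outward mm at middle 6.40 slope per half-length 0.03 n=39
R outward mm at middle -0.36 slope per half-length -0.07 n=39
B outward mm at middle 3.63 slope per half-length 0.02 n=24
F outward mm at middle -3.01 slope per half-length -0.18 n=41
R outward mm at middle -1.14 slope per half-length 0.08 n=38
```

```bash
sed -i 's/^TC=.*; TY/TC=np.array([0.5414,0.1084]); TY/' h.py
python3 - <<'E'
from h import *
W=cam('wrist'); im=cv2.imread('pics/w4.png')
S=cv2.GaussianBlur(cv2.cvtColor(im,cv2.COLOR_BGR2HSV)[...,1],(3,3),0).astype(np.float32)
def edge(side,z,lo,hi):
    pts=[]
    for a in np.linspace(lo,hi,31):
        offs=np.linspace(-.012,.012,97);prof=[]
        for o in offs:
            p={'L':(a*.125,.075+o,z),'R':(a*.125,-.075-o,z),'F':(-.125-o,a*.075,z)}[side]
            u=proj(W,t2w(p)); prof.append(cv2.getRectSubPix(S,(1,1),(float(u[0]),float(u[1])))[0,0])
        k=np.argmax(np.gradient(cv2.GaussianBlur(np.array(prof).reshape(1,-1),(9,1),0).ravel())); pts.append((a,offs[k]*1000))
    pts=np.array(pts); print(side,np.median(pts[:,1]),np.polyfit(pts[:,0],pts[:,1],1).round(2))
edge('L',.03,-.95,-.6);edge('R',.03,-.95,-.6);edge('F',.03,-.9,.9)
go(t2w([-0.022,0,0.08]),191.27)
E
```

```text
L 4.500000000000001 [0.1  4.59]
R -0.2500000000000002 [ 0.35 -0.01]
F 2.5000000000000004 [-0.17  2.48]
t 6.62 ee [0.5156 0.0967 0.1223] rpy [-179.06    0.42 -168.89] F [-0.3  0.1 -4.8] open 0.559 q [ 0.15  0.08  2.05 -0.02  1.01 -1.61]
tray TCP [-27.6  -6.5 122.3]
tool shift mm [-5.3  7.2 42.2] turn -0.16
```

```bash
sed -i 's/^TC=.*; TY/TC=np.array([0.5410,0.1094]); TY/' h.py; python3 -c "
from h import *
go(t2w([-0.021,0,0.08]),191.27)"
```

```text
t 6.62 ee [0.5156 0.0967 0.1223] rpy [-179.06    0.42 -168.89] F [-0.3  0.1 -4.8] open 0.559 q [ 0.15  0.08  2.05 -0.02  1.01 -1.61]
tray TCP [-27.4  -7.5 122.3]
tool shift mm [-6.1  8.2 42.2] turn -0.16
```

drive_tool([
  {"x": -0.005, "y": 0.008, "z": 0.01, "turn": 0, "gripper": 1},
  {"x": -0.002, "y": 0.001, "z": 0.015, "turn": 0, "gripper": 1},
  {"x": 0, "y": 0, "z": 0.01, "turn": 0, "gripper": 1},
  {"x": 0, "y": 0, "z": 0, "turn": 0, "gripper": 1},
])

```text
time_s: 7.12
ee_pos: [0.5197, 0.1052, 0.0839]
eef_rot: [-3.125, 0.005, -2.95]
wrist_force: [0.4, -0.2, -4.3]
opening: 0.564
```

```bash
python3 -c "
from h import *
go(t2w([-0.021,0,0.07]),191.27)"
```

```text
t 7.12 ee [0.5197 0.1052 0.0839] rpy [-179.04    0.29 -169.  ] F [ 0.4 -0.2 -4.3] open 0.564 q [ 0.16  0.14  2.06 -0.02  0.94 -1.59]
tray TCP [-21.7   0.   83.9]
tool shift mm [-0.6  0.2 13.9] turn -0.27
```

drive_tool([
  {"x": 0, "y": 0, "z": 0.006, "turn": 0, "gripper": 1},
  {"x": 0, "y": 0, "z": 0.006, "turn": 0, "gripper": 1},
  {"x": 0, "y": 0, "z": 0.006, "turn": 0, "gripper": 1},
  {"x": 0, "y": 0, "z": 0, "turn": 0, "gripper": 1},
])

```text
time_s: 7.62
ee_pos: [0.5201, 0.1049, 0.0655]
eef_rot: [-3.125, 0.005, -2.949]
wrist_force: [-3.2, 0.3, -1.2]
opening: 0.563
```

```bash
cat > look.py <<'E'
from h import *
import sys
k=sys.argv[1]; tgt=[float(v) for v in sys.argv[2:5]]
go(t2w(tgt),191.27)
s=sense();cv2.imwrite(f'pics/w{k}.png',snapshot('wrist')[:,:,::-1])
im=snapshot('side')[:,:,::-1]
p=proj(cam('side'),t2w([.02,0,.05])).astype(int)
crop(im,f'pics/s{k}.png',p[0]-55,p[1]-60,p[0]+55,p[1]+30,6)
E
python3 look.py 6 -.021 0 .06
```

```text
t 7.62 ee [0.5201 0.1049 0.0655] rpy [-179.04    0.31 -168.99] F [-3.2  0.3 -1.2] open 0.563 q [ 0.16  0.16  2.07 -0.02  0.9  -1.59]
tray TCP [-21.4  -0.4  65.5]
tool shift mm [-0.4  0.5  5.5] turn -0.26
```

View pics/s6.png

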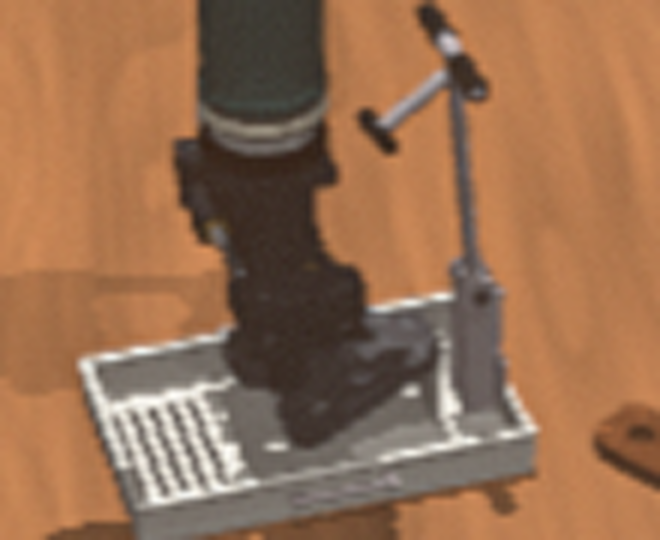

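Contact with the first plate at TCP height 65 mm, as expected (force about 5 N). Now I'll pivot the plate by lowering along the arc.

drive_tool([
  {"x": 0, "y": 0, "z": 0.005, "turn": 0, "gripper": 1},
  {"x": 0, "y": 0, "z": 0.005, "turn": 0, "gripper": 1},
  {"x": 0, "y": 0, "z": 0.005, "turn": 0, "gripper": 1},
  {"x": 0, "y": 0, "z": 0, "turn": 0, "gripper": 1},
])

```text
time_s: 8.22
ee_pos: [0.5199, 0.1048, 0.0503]
eef_rot: [-3.125, 0.005, -2.949]
wrist_force: [-3.8, 0.9, -0.6]
opening: 0.562
```

```bash
python3 look.py 7 -.0202 0 .048
```

```text
t 8.22 ee [0.5199 0.1048 0.0503] rpy [-179.05    0.31 -168.98] F [-3.8  0.9 -0.6] open 0.562 q [ 0.16  0.19  2.08 -0.02  0.87 -1.59]
tray TCP [-21.6  -0.4  50.3]
tool shift mm [-1.4  0.5  2.3] turn -0.25
```

View pics/s7.png

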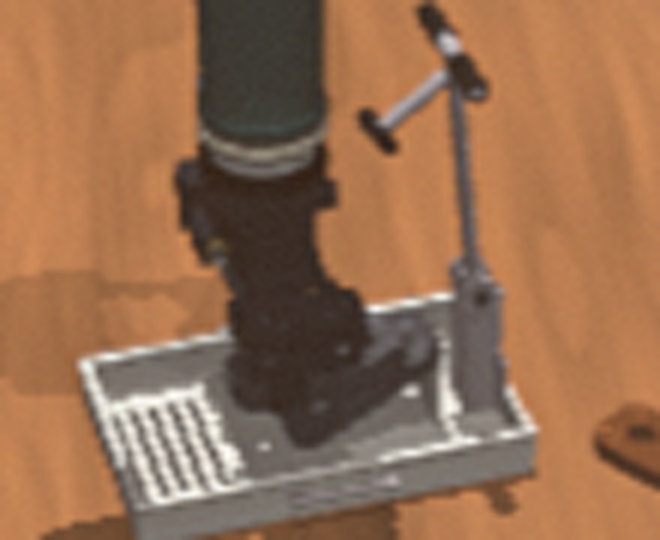

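View pics/w7.png

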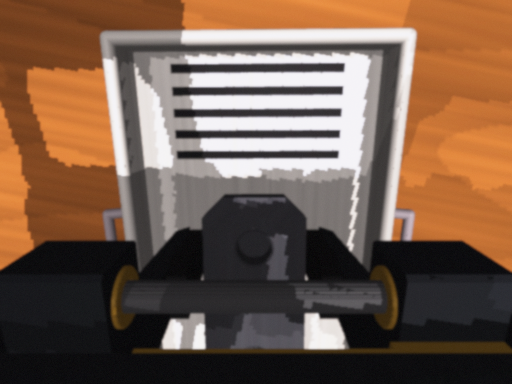

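Run:
```python
from h import *
a=cv2.imread('pics/w4.png')[180:290,180:330];b=cv2.imread('pics/w7.png')[180:290,180:330]
cv2.imwrite('pics/c7.png',cv2.resize(np.hstack([a,b]),None,fx=2.6,fy=2.6,interpolation=cv2.INTER_CUBIC))
```

```text
(no output)
```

View pics/c7.png

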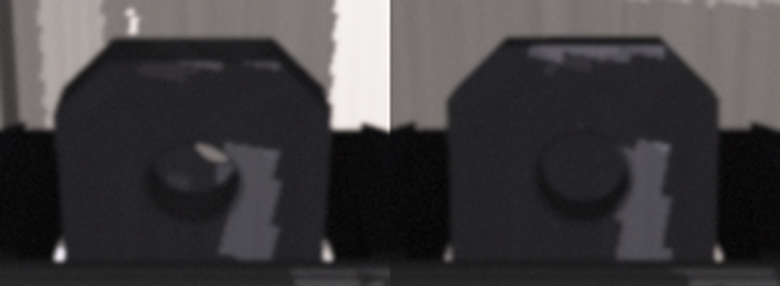

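The lower end's end face has gone out of view, so the plate is turning in the grip as intended. I'll continue the arc.

drive_tool([
  {"x": 0, "y": 0, "z": 0.005, "turn": 0, "gripper": 1},
  {"x": -0.001, "y": 0, "z": 0.005, "turn": 0, "gripper": 1},
  {"x": -0.002, "y": 0, "z": 0.005, "turn": 0, "gripper": 1},
  {"x": -0.001, "y": 0, "z": 0, "turn": 0, "gripper": 1},
])

```text
time_s: 8.82
ee_pos: [0.523, 0.1051, 0.034]
eef_rot: [-3.125, 0.003, -2.949]
wrist_force: [-4.4, -1.4, -0.6]
opening: 0.565
```

```bash
python3 look.py 8 -.0124 0 .021
```

```text
t 8.82 ee [0.523  0.1051 0.034 ] rpy [-1.7905e+02  1.6000e-01 -1.6898e+02] F [-4.4 -1.4 -0.6] open 0.565 q [ 0.16  0.22  2.08 -0.02  0.84 -1.59]
tray TCP [-18.5  -0.6  34. ]
tool shift mm [-6.1  0.9 13. ] turn -0.25
```

View pics/s8.png

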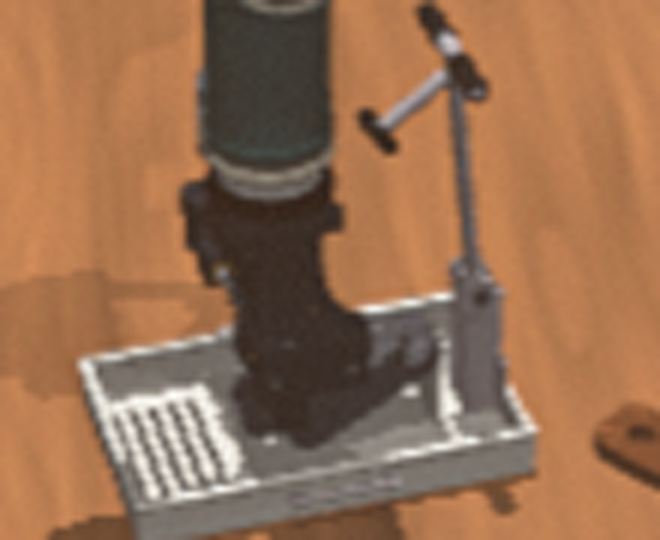

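View pics/w8.png

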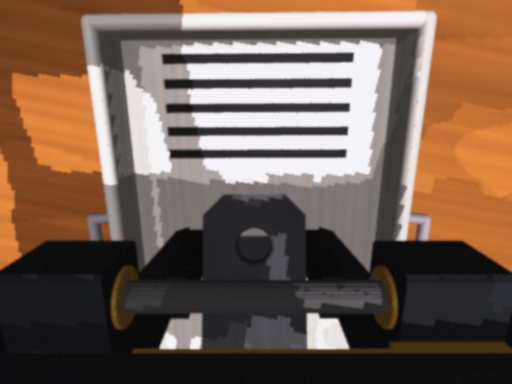

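drive_tool([
  {"x": -0.002, "y": 0, "z": 0.004, "turn": 0, "gripper": 1},
  {"x": -0.002, "y": 0, "z": 0.004, "turn": 0, "gripper": 1},
  {"x": -0.002, "y": 0, "z": 0.003, "turn": 0, "gripper": 1},
  {"x": 0, "y": 0, "z": 0, "turn": 0, "gripper": 1},
])

```text
time_s: 9.43
ee_pos: [0.5296, 0.1061, 0.0226]
eef_rot: [-3.125, 0.003, -2.949]
wrist_force: [-3.8, -0.8, -1.4]
opening: 0.559
```

```bash
python3 look.py 9 -.0124 0 .021
```

```text
t 9.43 ee [0.5296 0.1061 0.0226] rpy [-179.04    0.19 -168.98] F [-3.8 -0.8 -1.4] open 0.559 q [ 0.16  0.24  2.07 -0.02  0.82 -1.59]
tray TCP [-11.8  -1.   22.6]
tool shift mm [0.6 1.  1.6] turn -0.25
```

View pics/s9.png

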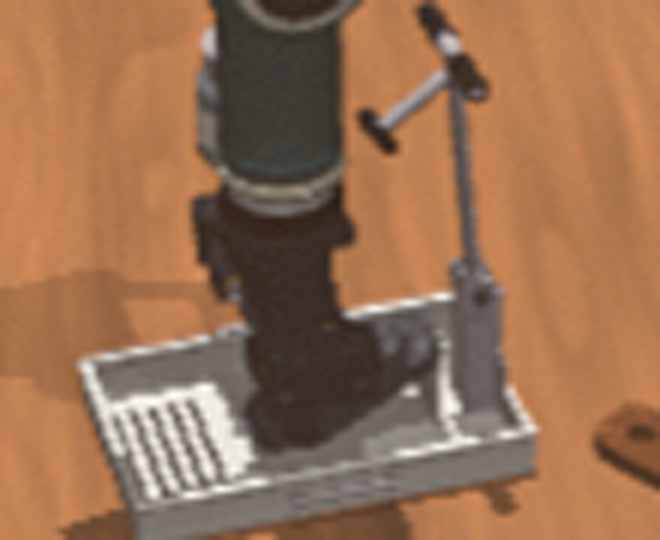

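View pics/w9.png

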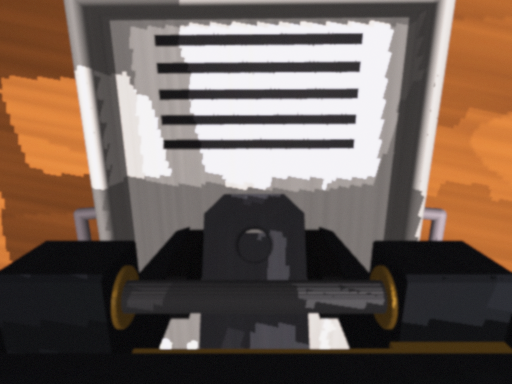

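drive_tool([
  {"x": 0, "y": 0.001, "z": 0.002, "turn": 0, "gripper": 1},
  {"x": 0, "y": 0, "z": 0.002, "turn": 0, "gripper": 1},
  {"x": 0, "y": 0, "z": 0, "turn": 0, "gripper": 1},
])

```text
time_s: 9.9
ee_pos: [0.5302, 0.1066, 0.0222]
eef_rot: [-3.124, 0.004, -2.949]
wrist_force: [-3.9, -0.4, -3.2]
opening: 0.564
```

```bash
python3 look.py 10 -.0124 0 .021;  python3 - <<'E'
from h import *
L=[cv2.imread(f'pics/w{k}.png')[185:285,190:320] for k in (6,9,10)]
cv2.imwrite('pics/c10.png',cv2.resize(np.hstack(L),None,fx=2,fy=2,interpolation=cv2.INTER_CUBIC))
E
```

```text
t 9.9 ee [0.5302 0.1066 0.0222] rpy [-179.      0.22 -168.99] F [-3.9 -0.4 -3.2] open 0.564 q [ 0.16  0.25  2.07 -0.02  0.82 -1.58]
tray TCP [-11.1  -0.6  22.2]
tool shift mm [1.3 0.7 1.2] turn -0.26
```

View pics/c10.png

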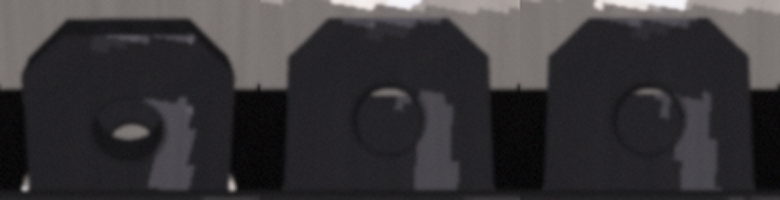

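drive_tool([
  {"x": 0, "y": 0, "z": 0.004, "turn": 0, "gripper": 1},
  {"x": 0, "y": 0, "z": 0.004, "turn": 0, "gripper": 1},
])

```text
time_s: 10.25
ee_pos: [0.5312, 0.1068, 0.0212]
eef_rot: [-3.124, 0.002, -2.949]
wrist_force: [-19.6, -2.6, 35.5]
opening: 0.562
```

```bash
python3 look.py 11 -.0124 0 .021
```

```text
t 10.25 ee [0.5312 0.1068 0.0212] rpy [-1.7898e+02  1.4000e-01 -1.6897e+02] F [-19.6  -2.6  35.5] open 0.562 q [ 0.16  0.25  2.07 -0.02  0.82 -1.58]
tray TCP [-10.1  -0.7  21.2]
tool shift mm [2.3 0.7 0.2] turn -0.24
```

View pics/s11.png

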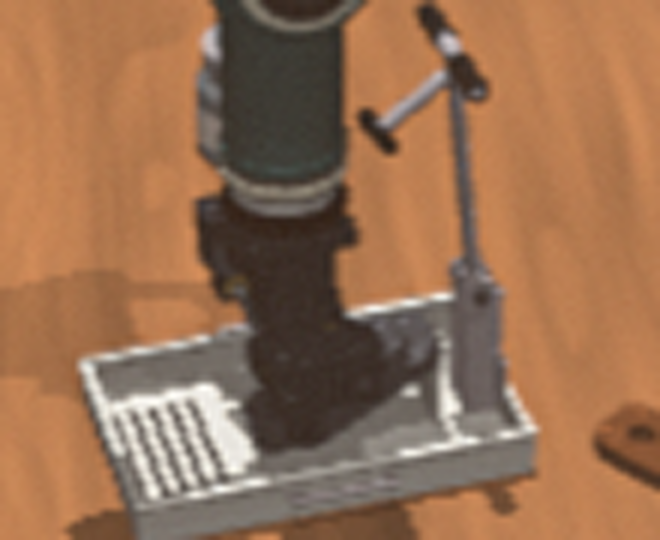

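A push-back of 40 N along the slope's normal (-0.48, 0.87) means the plate is flush on the first one. I'll relax the pressure, then open part-way.

drive_tool([
  {"x": 0, "y": 0, "z": 0, "turn": 0, "gripper": 1},
  {"x": 0, "y": 0, "z": 0, "turn": 0, "gripper": 1},
  {"x": 0, "y": 0, "z": 0, "turn": 0, "gripper": -0.3},
  {"x": 0, "y": 0, "z": 0, "turn": 0, "gripper": -0.3},
  {"x": 0, "y": 0, "z": 0, "turn": 0, "gripper": -0.3},
])

```text
time_s: 10.98
ee_pos: [0.5363, 0.1079, 0.0238]
eef_rot: [-3.124, 0.013, -2.949]
wrist_force: [0.1, 0.3, 0.2]
opening: 0.651
```

```bash
python3 look.py 12 -.0124 0 .021
```

```text
t 10.97 ee [0.5363 0.1079 0.0238] rpy [-178.98    0.75 -168.97] F [0.1 0.3 0.2] open 0.651 q [ 0.16  0.25  2.07 -0.02  0.81 -1.58]
tray TCP [-5.  -0.6 23.8]
tool shift mm [7.5 0.6 2.7] turn -0.24
```

View pics/w12.png

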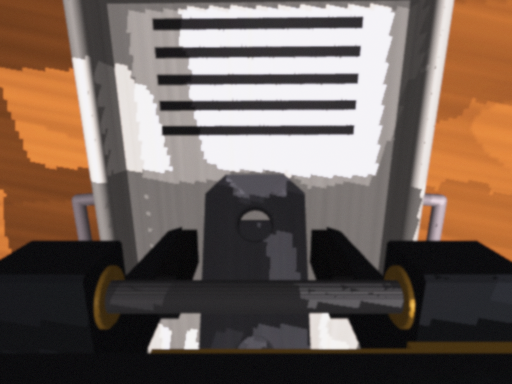

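drive_tool([
  {"x": 0, "y": 0, "z": 0, "turn": 0, "gripper": -0.4},
  {"x": 0.004, "y": 0, "z": -0.015, "turn": 0, "gripper": -0.4},
  {"x": 0.01, "y": 0, "z": -0.03, "turn": 0, "gripper": -0.4},
  {"x": 0.02, "y": 0, "z": -0.04, "turn": 0, "gripper": -0.4},
  {"x": 0.03, "y": 0, "z": -0.04, "turn": 0, "gripper": -0.4},
  {"x": 0.03, "y": -0.02, "z": -0.02, "turn": 0, "gripper": -0.4},
  {"x": 0.03, "y": -0.03, "z": 0, "turn": 0, "gripper": -0.4},
  {"x": 0, "y": 0, "z": 0, "turn": 0, "gripper": -0.4},
])

```text
time_s: 12.08
ee_pos: [0.4187, 0.0358, 0.1791]
eef_rot: [-3.122, 0.02, -2.948]
wrist_force: [-0.3, -0.3, -0.0]
opening: 0.697
```

Run:
```python
from h import *
go(t2w([-.1,-.1,.15]),191.27)
im=snapshot('side')[:,:,::-1];cv2.imwrite('pics/side13.png',im); crop(im,'pics/s13.png',210,110,320,210,7)
im=snapshot('top')[:,:,::-1];cv2.imwrite('pics/top13.png',im); crop(im,'pics/t13.png',170,130,270,240,5)
```

```text
t 12.07 ee [0.4187 0.0358 0.1791] rpy [-178.89    1.13 -168.88] F [-0.3 -0.3 -0. ] open 0.697 q [ 0.04 -0.2   2.2  -0.02  1.12 -1.72]
tray TCP [-134.4  -48.2  179.1]
tool shift mm [-33.9 -51.1  30.7] turn -0.15
```

View pics/s13.png

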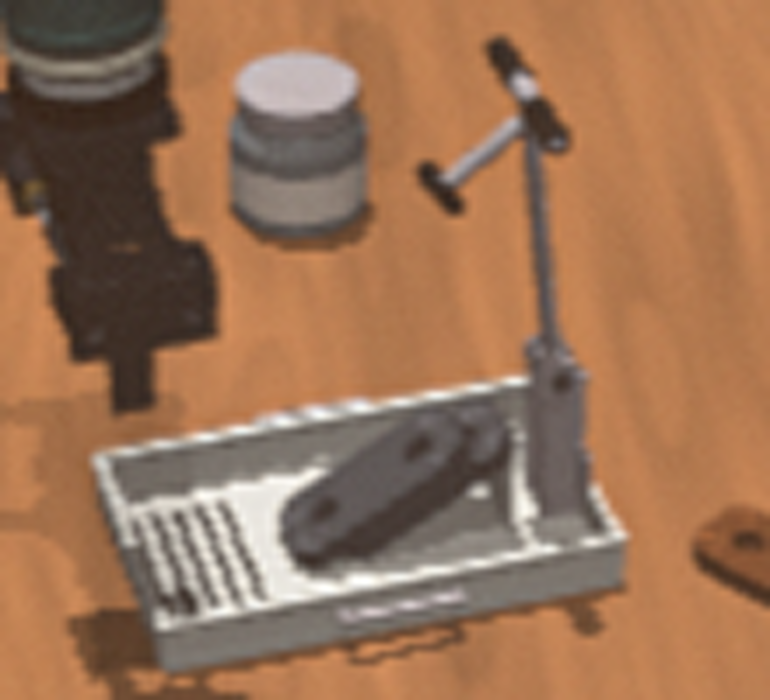

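View pics/t13.png

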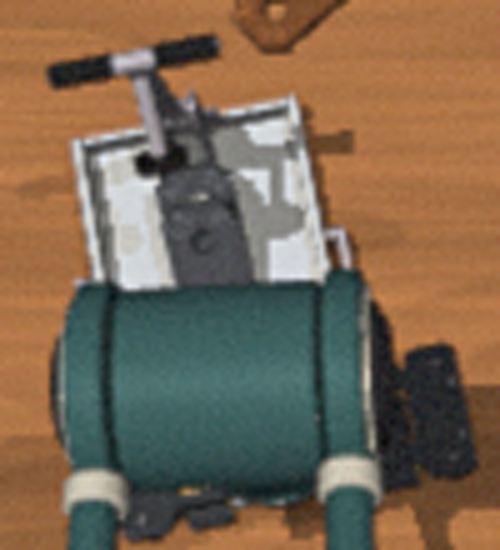

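The second plate is flush and in line: the side view shows the exposed upper strip of the first plate at about (480,440) in the crop, roughly 23 mm. Now I'll fetch the other plate.

drive_tool([
  {"x": 0.01, "y": -0.049, "z": 0, "turn": 0, "gripper": -1},
  {"x": 0.01, "y": -0.049, "z": 0, "turn": 0, "gripper": -1},
  {"x": 0.01, "y": -0.049, "z": 0, "turn": 0, "gripper": -1},
  {"x": 0.01, "y": -0.049, "z": 0, "turn": 0, "gripper": -1},
  {"x": 0.01, "y": -0.049, "z": 0, "turn": 0, "gripper": -1},
  {"x": 0.01, "y": -0.049, "z": 0, "turn": 0, "gripper": -1},
  {"x": 0.01, "y": -0.049, "z": 0, "turn": 0, "gripper": -1},
  {"x": 0, "y": 0, "z": 0, "turn": 10, "gripper": -1},
  {"x": 0, "y": 0, "z": 0, "turn": 10, "gripper": -1},
  {"x": 0, "y": 0, "z": 0, "turn": 10, "gripper": -1},
  {"x": 0, "y": 0, "z": 0, "turn": 5, "gripper": -1},
  {"x": 0, "y": 0, "z": 0, "turn": 0, "gripper": -1},
])

```text
time_s: 13.68
ee_pos: [0.4328, -0.3196, 0.182]
eef_rot: [3.138, 0.028, 2.719]
wrist_force: [0.7, 0.1, 0.4]
opening: 1.0
```

Run:
```python
from h import *
go([.4162,-.3642,.08],155.9)
im=snapshot('wrist')[:,:,::-1];cv2.imwrite('pics/w14.png',im)
W=cam('wrist'); d=np.array([.913,-.408,0])
for k in (-.03,.03,-.055,.055): print(k,proj(W,np.array([.439,-.3744,.012])+k*d).round(1))
im=snapshot('top')[:,:,::-1];cv2.imwrite('pics/top14.png',im); crop(im,'pics/t14.png',175,130,255,240,7)
```

```text
t 13.68 ee [ 0.4328 -0.3196  0.182 ] rpy [179.77   1.6  155.79] F [0.7 0.1 0.4] open 1.0 q [-0.69  0.03  1.98  0.01  1.11 -1.84]
tray TCP [-190.  -399.6  182. ]
tool shift mm [ -0.3 -47.9 101.8] turn -0.11
-0.03 [206.6 169.6]
0.03 [209.2 223.6]
-0.055 [205.5 145.3]
0.055 [210.1 244.5]
```

View pics/w14.png

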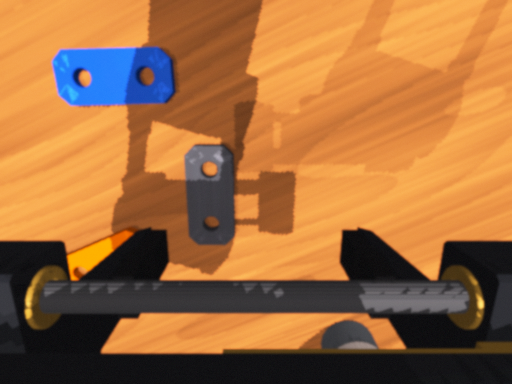

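View pics/t14.png

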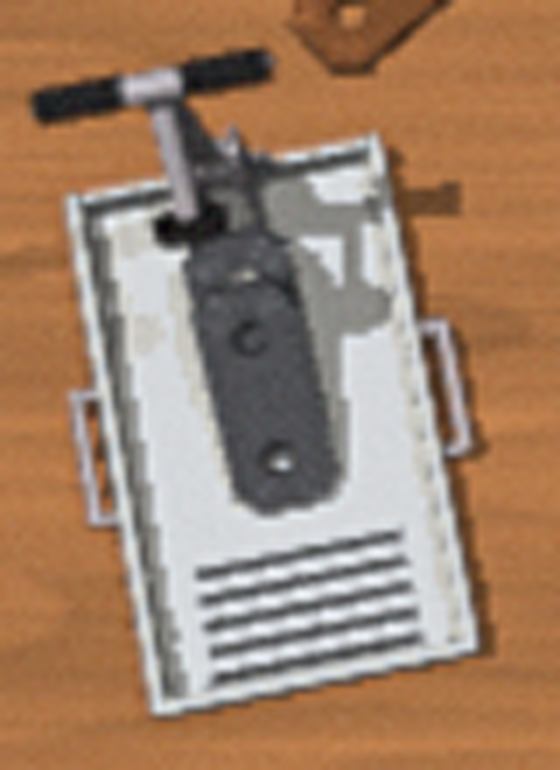

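Run:
```python
from h import *
T=cam('top')
c,s=np.cos(np.pi/6),np.sin(np.pi/6)
for nm,x,obs in [('first',35,[(213.75,187.6),(209.75,170.75)]),('second',11,[(214.9,195.9),(210.6,178.1)])]:
    for sg,o in zip((-1,1),obs):
        P=np.array([x+sg*30*c-6*s,0,37+sg*30*s+6*c])/1000
        q=w2t(onplane(T,o,P[2])); print(nm,sg,"pred",proj(T,t2w(P)).round(1),"obs",o,"diff mm",((q-P)*1000).round(1))
```

```text
first -1 pred [212.3 187.7] obs (213.75, 187.6) diff mm [-0.5 -4.8  0. ]
first 1 pred [208.3 170.5] obs (209.75, 170.75) diff mm [-1.7 -4.6  0. ]
second -1 pred [213.6 194.8] obs (214.9, 195.9) diff mm [-4.5 -3.6  0. ]
second 1 pred [209.6 177.6] obs (210.6, 178.1) diff mm [-2.2 -3.   0. ]
```

drive_tool([
  {"x": 0, "y": -0.023, "z": 0.02, "turn": 0, "gripper": -1},
  {"x": 0, "y": -0.023, "z": 0.03, "turn": 0, "gripper": -1},
  {"x": 0.002, "y": 0, "z": 0.04, "turn": 0, "gripper": -1},
  {"x": 0.002, "y": 0, "z": 0.02, "turn": 0, "gripper": -1},
  {"x": 0, "y": 0, "z": 0, "turn": 0, "gripper": -1},
])

```text
time_s: 14.4
ee_pos: [0.4157, -0.3626, 0.0701]
eef_rot: [3.139, 0.032, 2.729]
wrist_force: [-0.6, 0.9, -0.6]
opening: 1.0
```

Run:
```python
from h import *
go([.417,-.3624,.004],155.9)
im=snapshot('wrist')[:,:,::-1];cv2.imwrite('pics/w15.png',im)
W=cam('wrist'); d=np.array([.913,-.408,0])
for k in (-.03,.03,-.055,.055): print(k,proj(W,np.array([.439,-.3744,.012])+k*d).round(1))
```

```text
t 14.4 ee [ 0.4157 -0.3626  0.0701] rpy [179.83   1.81 156.36] F [-0.6  0.9 -0.6] open 1.0 q [-0.77  0.18  2.04  0.02  0.89 -1.94]
tray TCP [-215.2 -438.4   70.1]
tool shift mm [ 0.9  0.5 66.1] turn 0.46
-0.03 [251.5 200.3]
0.03 [251.  276.7]
-0.055 [251.6 164.6]
0.055 [250.9 305.2]
```

View pics/w15.png

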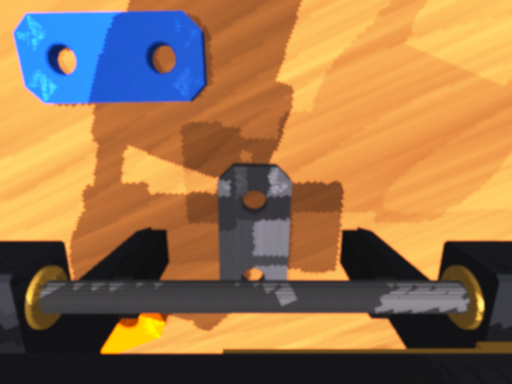

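The plate is between the jaws: hole at (255,200), predicted (251.5,200). Going down.

drive_tool([
  {"x": 0.002, "y": 0, "z": 0.03, "turn": 0, "gripper": -1},
  {"x": 0.002, "y": 0, "z": 0.02, "turn": 0, "gripper": -1},
  {"x": 0.002, "y": 0, "z": 0.01, "turn": 0, "gripper": -1},
  {"x": 0, "y": 0, "z": 0, "turn": 0, "gripper": -1},
])

```text
time_s: 14.95
ee_pos: [0.4176, -0.3649, 0.0157]
eef_rot: [-3.14, 0.043, 2.732]
wrist_force: [1.2, 0.7, 0.9]
opening: 1.001
```

Run:
```python
from h import *
go([.417,-.3624,.003],155.9)
```

```text
t 14.95 ee [ 0.4176 -0.3649  0.0157] rpy [-179.92    2.49  156.55] F [1.2 0.7 0.9] open 1.001 q [-0.77  0.26  2.07  0.02  0.77 -1.95]
tray TCP [-213.7 -441.    15.7]
tool shift mm [ 2.   2.  12.6] turn 0.65
```

drive_tool([
  {"x": 0.002, "y": 0.002, "z": 0.008, "turn": 0.6, "gripper": -1},
  {"x": 0.001, "y": 0, "z": 0.004, "turn": 0, "gripper": -1},
  {"x": 0, "y": 0, "z": 0, "turn": 0, "gripper": -1},
])

```text
time_s: 15.32
ee_pos: [0.4176, -0.3632, 0.0053]
eef_rot: [-3.139, 0.047, 2.722]
wrist_force: [-0.0, 0.2, -0.9]
opening: 1.0
```

Run:
```python
from h import *
go([.417,-.3624,.003],155.9)
```

```text
t 15.32 ee [ 0.4176 -0.3632  0.0053] rpy [-179.87    2.72  155.93] F [-0.   0.2 -0.9] open 1.0 q [-0.77  0.27  2.08  0.02  0.74 -1.94]
tray TCP [-213.4 -439.4    5.3]
tool shift mm [1.  0.5 2.2] turn 0.03
```

drive_tool([
  {"x": 0.002, "y": 0, "z": 0.003, "turn": 0, "gripper": -1},
  {"x": 0, "y": 0, "z": 0, "turn": 0, "gripper": 1},
  {"x": 0, "y": 0, "z": 0, "turn": 0, "gripper": 1},
  {"x": 0, "y": 0, "z": 0, "turn": 0, "gripper": 1},
  {"x": 0, "y": 0, "z": 0, "turn": 0, "gripper": 1},
  {"x": 0, "y": 0, "z": 0, "turn": 0, "gripper": 1},
])

```text
time_s: 16.08
ee_pos: [0.4161, -0.3628, 0.0026]
eef_rot: [-3.139, 0.048, 2.721]
wrist_force: [-0.2, -0.2, -0.6]
opening: 0.562
```

drive_tool([
  {"x": 0, "y": 0, "z": -0.01, "turn": 0, "gripper": 1},
  {"x": 0, "y": 0, "z": -0.02, "turn": 0, "gripper": 1},
  {"x": 0, "y": 0, "z": -0.03, "turn": 0, "gripper": 1},
  {"x": 0, "y": 0, "z": -0.03, "turn": 0, "gripper": 1},
  {"x": 0, "y": 0, "z": -0.03, "turn": 0, "gripper": 1},
  {"x": 0, "y": 0, "z": 0, "turn": 0, "gripper": 1},
])

```text
time_s: 16.82
ee_pos: [0.4065, -0.3561, 0.1225]
eef_rot: [3.14, 0.036, 2.721]
wrist_force: [1.1, -0.5, -4.4]
opening: 0.561
```

Run:
```python
from h import *
go(t2w([-.1,-.1,.13]),191.27)
im=snapshot('wrist')[:,:,::-1];cv2.imwrite('pics/w16.png',im)
```

```text
t 16.82 ee [ 0.4065 -0.3561  0.1225] rpy [179.92   2.07 155.93] F [ 1.1 -0.5 -4.4] open 0.561 q [-0.77  0.09  2.03  0.02  0.98 -1.93]
tray TCP [-222.9 -430.3  122.5]
tool shift mm [ 90.5 340.5 -10.4] turn -35.34
```

View pics/w16.png

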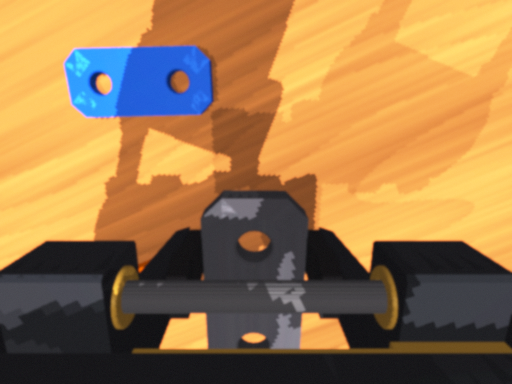

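drive_tool([
  {"x": 0, "y": 0, "z": -0.005, "turn": -10, "gripper": 1},
  {"x": 0, "y": 0, "z": -0.005, "turn": -10, "gripper": 1},
  {"x": 0, "y": 0, "z": 0, "turn": -10, "gripper": 1},
  {"x": 0, "y": 0, "z": 0, "turn": -5, "gripper": 1},
  {"x": 0, "y": 0, "z": 0, "turn": 0, "gripper": 1},
])

```text
time_s: 17.5
ee_pos: [0.3999, -0.3476, 0.1191]
eef_rot: [-3.139, 0.014, -2.936]
wrist_force: [-0.0, -0.4, -4.4]
opening: 0.563
```

Run:
```python
from h import *
go(t2w([-.06,-.003,.13]),191.27)
```

```text
t 17.5 ee [ 0.3999 -0.3476  0.1191] rpy [-179.84    0.79 -168.23] F [-0.  -0.4 -4.4] open 0.563 q [-0.77  0.09  2.04  0.01  1.   -2.55]
tray TCP [-227.7 -420.6  119.1]
tool shift mm [-171.5  416.1   -9.7] turn 0.5
```

drive_tool([
  {"x": -0.008, "y": 0.02, "z": 0, "turn": 0, "gripper": 1},
  {"x": -0.016, "y": 0.04, "z": 0, "turn": 0, "gripper": 1},
  {"x": -0.018, "y": 0.043, "z": -0.002, "turn": 0, "gripper": 1},
  {"x": -0.018, "y": 0.043, "z": -0.002, "turn": 0, "gripper": 1},
  {"x": -0.018, "y": 0.043, "z": -0.002, "turn": 0, "gripper": 1},
  {"x": -0.018, "y": 0.043, "z": -0.002, "turn": 0, "gripper": 1},
  {"x": -0.018, "y": 0.043, "z": 0, "turn": 0, "gripper": 1},
  {"x": -0.018, "y": 0.043, "z": 0, "turn": 0, "gripper": 1},
  {"x": -0.018, "y": 0.043, "z": 0, "turn": 0, "gripper": 1},
  {"x": -0.008, "y": 0.025, "z": 0, "turn": 0, "gripper": 1},
  {"x": 0, "y": 0, "z": 0, "turn": 0, "gripper": 1},
])

```text
time_s: 18.88
ee_pos: [0.4683, 0.0862, 0.1223]
eef_rot: [3.133, 0.005, -2.934]
wrist_force: [-0.3, -0.6, -4.1]
opening: 0.563
```

Run:
```python
from h import *
go(t2w([-.046,-.003,.09]),191.27)
cv2.imwrite('pics/w17.png',snapshot('wrist')[:,:,::-1])
```

```text
t 18.88 ee [0.4683 0.0862 0.1223] rpy [ 179.51    0.28 -168.1 ] F [-0.3 -0.6 -4.1] open 0.563 q [ 0.12 -0.01  2.14  0.01  1.01 -1.66]
tray TCP [-75.8  -8.6 122.3]
tool shift mm [-29.7   5.   32.5] turn 0.63
```

View pics/w17.png

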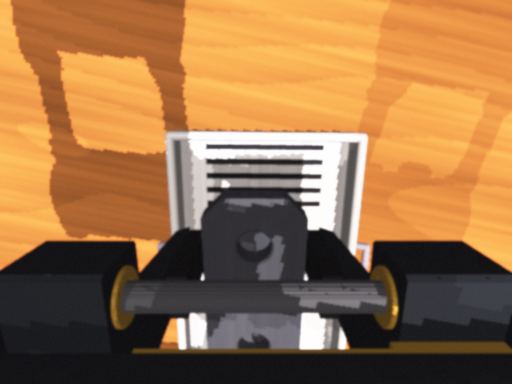

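drive_tool([
  {"x": -0.012, "y": 0.004, "z": 0.008, "turn": 0.6, "gripper": 1},
  {"x": -0.012, "y": 0.002, "z": 0.014, "turn": 0, "gripper": 1},
  {"x": -0.007, "y": 0, "z": 0.014, "turn": 0, "gripper": 1},
  {"x": 0, "y": 0, "z": 0, "turn": 0, "gripper": 1},
])

```text
time_s: 19.42
ee_pos: [0.4981, 0.0959, 0.0832]
eef_rot: [3.134, 0.003, -2.951]
wrist_force: [-0.5, 0.1, -4.6]
opening: 0.565
```

```bash
python3 look.py 18 -.045 -.0025 .065
```

```text
t 19.43 ee [0.4981 0.0959 0.0832] rpy [ 1.7955e+02  1.5000e-01 -1.6905e+02] F [-0.5  0.1 -4.6] open 0.565 q [ 0.14  0.1   2.11  0.01  0.93 -1.63]
tray TCP [-44.7  -4.9  83.2]
tool shift mm [ 0.3  2.2 18.2] turn -0.32
```

View pics/s18.png

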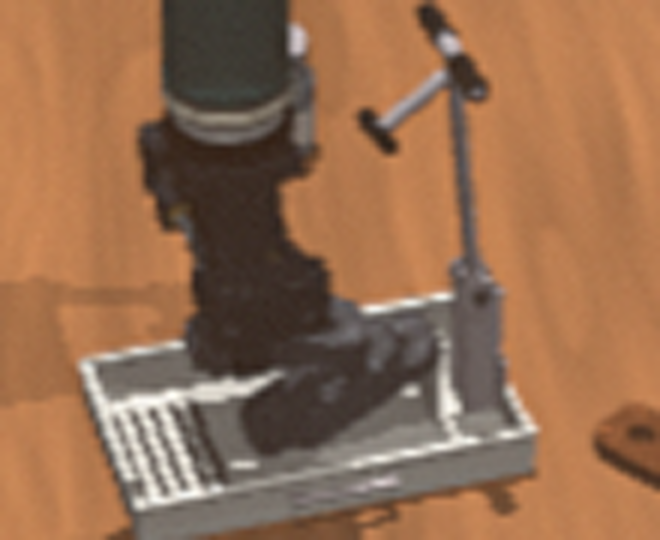

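Lowering to contact.

drive_tool([
  {"x": 0, "y": 0.002, "z": 0.006, "turn": 0, "gripper": 1},
  {"x": 0, "y": 0.001, "z": 0.006, "turn": 0, "gripper": 1},
  {"x": 0, "y": 0, "z": 0.006, "turn": 0, "gripper": 1},
  {"x": 0, "y": 0, "z": 0, "turn": 0, "gripper": 1},
])

```text
time_s: 20.02
ee_pos: [0.498, 0.099, 0.0662]
eef_rot: [3.134, 0.006, -2.951]
wrist_force: [0.1, -0.1, -4.5]
opening: 0.559
```

```bash
python3 -c "
from h import *
go(t2w([-.045,-.0025,.05]),191.27)"
```

```text
t 20.02 ee [0.498  0.099  0.0662] rpy [ 179.56    0.34 -169.08] F [ 0.1 -0.1 -4.5] open 0.559 q [ 0.14  0.12  2.12  0.01  0.89 -1.63]
tray TCP [-44.2  -1.8  66.2]
tool shift mm [ 0.9 -0.9 16.2] turn -0.35
```

drive_tool([
  {"x": 0, "y": 0, "z": 0.005, "turn": 0, "gripper": 1},
  {"x": 0, "y": 0, "z": 0.005, "turn": 0, "gripper": 1},
  {"x": 0, "y": 0, "z": 0, "turn": 0, "gripper": 1},
])

```text
time_s: 20.4
ee_pos: [0.4982, 0.0991, 0.0566]
eef_rot: [3.134, 0.006, -2.951]
wrist_force: [-2.8, -0.4, -0.0]
opening: 0.568
```

```bash
python3 -c "
from h import *
go(t2w([-.045,-.0025,.05]),191.27)"
```

```text
t 20.4 ee [0.4982 0.0991 0.0566] rpy [ 179.57    0.35 -169.07] F [-2.8 -0.4 -0. ] open 0.568 q [ 0.14  0.14  2.13  0.01  0.87 -1.63]
tray TCP [-44.   -1.8  56.6]
tool shift mm [ 1.  -0.8  6.6] turn -0.34
```

```bash
python3 look.py 19 -.045 -.0025 .05
python3 - <<'E'
from h import *
L=[cv2.imread(f'pics/w{k}.png')[185:285,190:320] for k in (6,7,18,19)]
cv2.imwrite('pics/c19.png',cv2.resize(np.hstack(L),None,fx=1.5,fy=1.5,interpolation=cv2.INTER_CUBIC))
E
```

```text
t 20.4 ee [0.4982 0.0991 0.0566] rpy [ 179.57    0.35 -169.07] F [-2.8 -0.4 -0. ] open 0.568 q [ 0.14  0.14  2.13  0.01  0.87 -1.63]
tray TCP [-44.   -1.8  56.6]
tool shift mm [ 1.  -0.8  6.6] turn -0.34
```

View pics/s19.png

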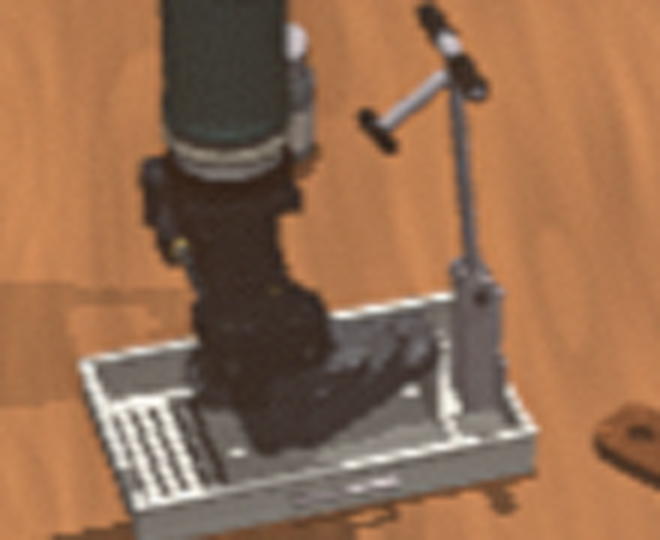

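View pics/c19.png

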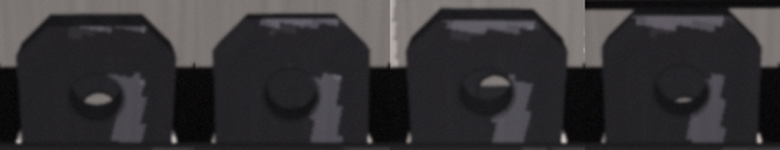

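drive_tool([
  {"x": 0, "y": 0, "z": 0.005, "turn": 0, "gripper": 1},
  {"x": 0, "y": 0, "z": 0.006, "turn": 0, "gripper": 1},
  {"x": -0.001, "y": 0, "z": 0.005, "turn": 0, "gripper": 1},
  {"x": -0.002, "y": 0, "z": 0.006, "turn": 0, "gripper": 1},
  {"x": 0, "y": 0, "z": 0, "turn": 0, "gripper": 1},
])

```text
time_s: 21.12
ee_pos: [0.5011, 0.0998, 0.033]
eef_rot: [3.134, 0.005, -2.951]
wrist_force: [-1.8, -0.8, -2.0]
opening: 0.563
```

```bash
python3 -c "
from h import *
go(t2w([-.034,-.0025,.022]),191.27)"
```

```text
t 21.12 ee [0.5011 0.0998 0.033 ] rpy [ 179.57    0.31 -169.07] F [-1.8 -0.8 -2. ] open 0.563 q [ 0.14  0.18  2.13  0.01  0.83 -1.63]
tray TCP [-41.   -1.6  33. ]
tool shift mm [-7.  -0.9 11.1] turn -0.34
```

drive_tool([
  {"x": -0.002, "y": 0, "z": 0.004, "turn": 0, "gripper": 1},
  {"x": -0.002, "y": 0, "z": 0.004, "turn": 0, "gripper": 1},
  {"x": -0.002, "y": 0, "z": 0.003, "turn": 0, "gripper": 1},
  {"x": 0, "y": 0, "z": 0, "turn": 0, "gripper": 1},
])

```text
time_s: 21.62
ee_pos: [0.5059, 0.1009, 0.0207]
eef_rot: [3.134, 0.002, -2.951]
wrist_force: [-4.7, -1.8, 0.9]
opening: 0.566
```

```bash
python3 look.py 20 -.034 -.0025 .021
python3 - <<'E'
from h import *
L=[cv2.imread(f'pics/w{k}.png')[185:285,190:320] for k in (9,11,20)]
cv2.imwrite('pics/c20.png',cv2.resize(np.hstack(L),None,fx=2,fy=2,interpolation=cv2.INTER_CUBIC))
E
```

```text
t 21.62 ee [0.5059 0.1009 0.0207] rpy [ 1.7956e+02  1.1000e-01 -1.6907e+02] F [-4.7 -1.8  0.9] open 0.566 q [ 0.14  0.21  2.12  0.01  0.81 -1.63]
tray TCP [-36.1  -1.5  20.7]
tool shift mm [-2.1 -1.  -0.3] turn -0.34
```

View pics/s20.png

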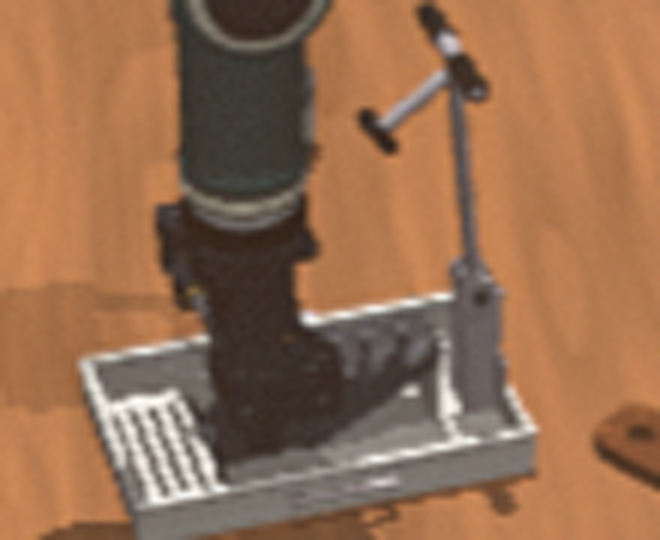

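View pics/c20.png

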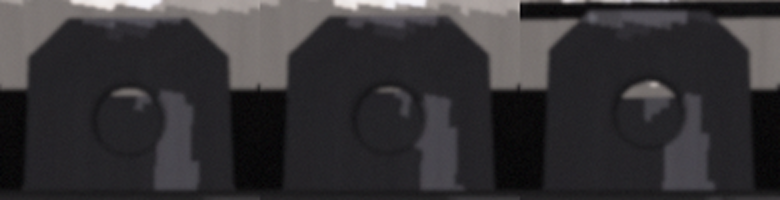

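drive_tool([
  {"x": -0.003, "y": 0, "z": 0.002, "turn": 0, "gripper": 1},
  {"x": -0.001, "y": 0, "z": 0.003, "turn": 0, "gripper": 1},
  {"x": 0, "y": 0, "z": 0.003, "turn": 0, "gripper": 1},
])

```text
time_s: 22.1
ee_pos: [0.5066, 0.101, 0.02]
eef_rot: [3.134, -0.009, -2.95]
wrist_force: [-12.6, -3.5, 23.1]
opening: 0.563
```

```bash
python3 -c "
from h import *
go(t2w([-.034,-.0025,.022]),191.27)"
```

```text
t 22.1 ee [0.5066 0.101  0.02  ] rpy [ 179.56   -0.51 -169.03] F [-12.6  -3.5  23.1] open 0.563 q [ 0.14  0.22  2.12  0.01  0.82 -1.63]
tray TCP [-35.4  -1.5  20. ]
tool shift mm [-1.4 -1.  -2. ] turn -0.3
```

Again the reaction is along the slope normal, so the plate is flush. Relax and release.

drive_tool([
  {"x": 0, "y": 0, "z": 0, "turn": 0, "gripper": 1},
  {"x": 0, "y": 0, "z": 0, "turn": 0, "gripper": 1},
  {"x": 0, "y": 0, "z": 0, "turn": 0, "gripper": -0.3},
  {"x": 0, "y": 0, "z": 0, "turn": 0, "gripper": -0.3},
  {"x": 0, "y": 0, "z": 0, "turn": 0, "gripper": -0.4},
])

```text
time_s: 22.72
ee_pos: [0.5114, 0.1022, 0.0227]
eef_rot: [3.134, 0.001, -2.95]
wrist_force: [0.4, 0.1, -0.2]
opening: 0.697
```

drive_tool([
  {"x": 0, "y": 0, "z": 0, "turn": 0, "gripper": -0.4},
  {"x": 0.002, "y": 0, "z": -0.015, "turn": 0, "gripper": -0.4},
  {"x": 0.01, "y": 0, "z": -0.03, "turn": 0, "gripper": -0.4},
  {"x": 0.02, "y": 0, "z": -0.04, "turn": 0, "gripper": -0.4},
  {"x": 0.03, "y": 0, "z": -0.04, "turn": 0, "gripper": -0.4},
  {"x": 0.02, "y": 0, "z": -0.04, "turn": 0, "gripper": -0.4},
  {"x": 0, "y": -0.05, "z": -0.04, "turn": 0, "gripper": -0.4},
  {"x": 0, "y": -0.05, "z": -0.04, "turn": 0, "gripper": -0.4},
  {"x": 0, "y": -0.05, "z": -0.04, "turn": 0, "gripper": -0.4},
  {"x": 0, "y": 0, "z": 0, "turn": 0, "gripper": -0.4},
])

```text
time_s: 23.98
ee_pos: [0.4561, -0.0605, 0.3194]
eef_rot: [3.139, 0.013, -2.947]
wrist_force: [-0.1, 0.4, 0.4]
opening: 0.701
```

Run:
```python
from h import *
go(t2w([-.1,-.1,.15]),101.27)
im=snapshot('side')[:,:,::-1];cv2.imwrite('pics/side21.png',im); crop(im,'pics/s21.png',210,110,320,210,7)
im=snapshot('top')[:,:,::-1];cv2.imwrite('pics/top21.png',im); crop(im,'pics/t21.png',175,130,255,240,7)
```

```text
t 23.98 ee [ 0.4561 -0.0605  0.3194] rpy [ 179.83    0.75 -168.84] F [-0.1  0.4  0.4] open 0.701 q [-0.19 -0.2   1.94  0.01  1.4  -1.96]
tray TCP [-116.5 -150.   319.4]
tool shift mm [-14.2  49.5 169.8] turn 89.89
```

View pics/s21.png

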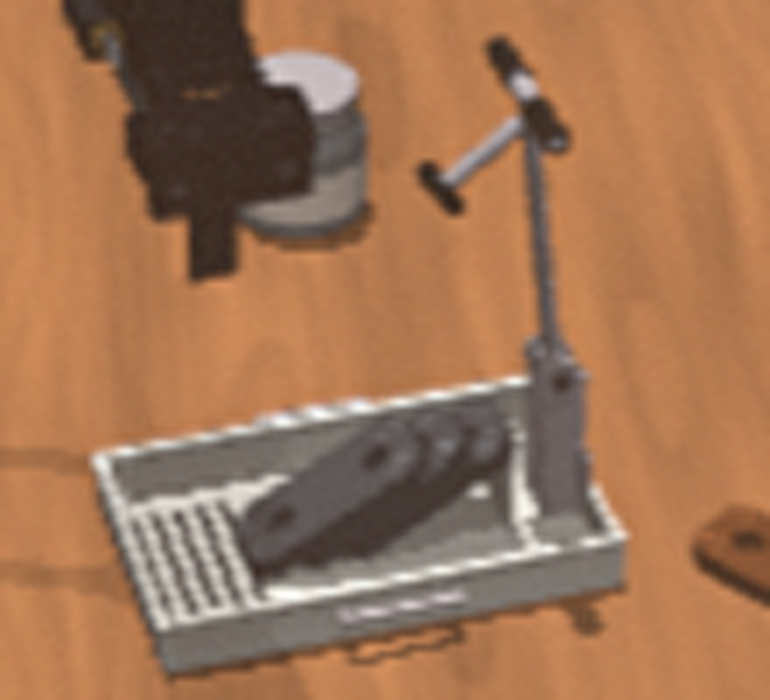

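View pics/t21.png

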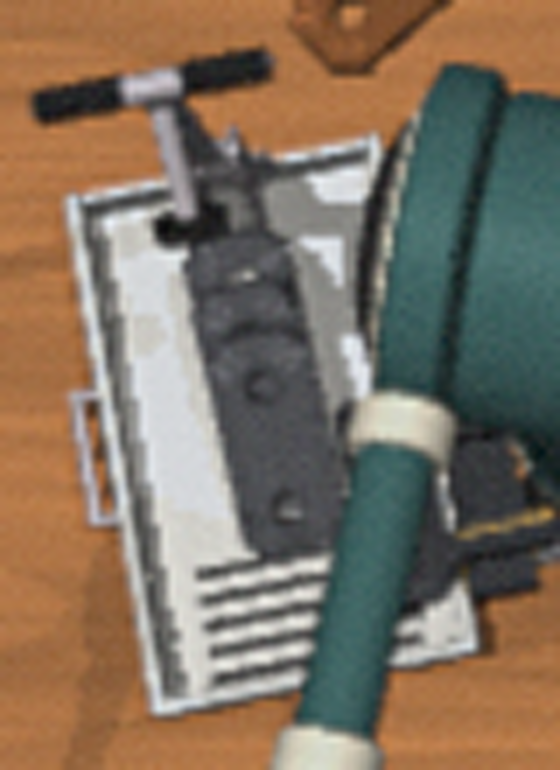

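All three plates lie shingled; the third's holes sit about 23 mm further to the front than the second's. Now I'll locate the hold-down's right sleeve.

Run:
```python
from h import *
T=cam('top');S=cam('side')
a=lambda p:np.array(p)/7+[175,130]; b=lambda p:np.array(p)/7+[210,110]
for nm,p,q in [('T',(152,86),(526,90)),('Rmid',(227,73),(545,122)),('Rend',(271,65),(562,143)),('Lend',(33,105),(492,43))]:
    P,e=tri(T,a(p),S,b(q)); print(nm,P.round(4),round(e,4),"tray",(w2t(P)*1000).round(1))
R=np.array([.108,0,.095])
for v in (1.5,1.55,1.6):
    an=v-.08; P=R+.168*np.array([-np.cos(an),0,np.sin(an)])+[0,-.029,0]; print(v,"gr tray",P.round(4),t2w(P).round(4),"top",((proj(T,t2w(P))-[175,130])*7).round(0),"side",((proj(S,t2w(P))-[210,110])*7).round(0))
go([.633,.096,.32],101.27)
```

```text
T [0.6288 0.1245 0.2653] 0.0036 tray [ 89.1  -2.3 265.3]
Rmid [0.6343 0.0954 0.2646] 0.0038 tray [ 88.8 -31.9 264.6]
Rend [0.6394 0.0786 0.2624] 0.0061 tray [ 90.5 -49.4 262.4]
Lend [0.6192 0.1704 0.2661] 0.0002 tray [ 88.6  44.5 266.1]
1.5 gr tray [ 0.0828 -0.029   0.2611] [0.6278 0.0971 0.2611] top [223.  87.] side [527. 128.]
1.55 gr tray [ 0.0911 -0.029   0.2621] [0.636  0.0988 0.2621] top [219.  66.] side [544. 124.]
1.6 gr tray [ 0.0995 -0.029   0.2628] [0.6442 0.1004 0.2628] top [215.  45.] side [560. 120.]
t 24.07 ee [ 0.454  -0.0578  0.3153] rpy [ 179.61    0.4  -168.69] F [ 0.2  0.2 -0.6] open 0.696 q [-0.19 -0.2   1.94  0.01  1.4  -1.96]
tray TCP [-118.  -146.9  315.3]
tool shift mm [-205.7  115.7   -2.5] turn 90.04
```

drive_tool([
  {"x": 0, "y": 0, "z": -0.01, "turn": 10, "gripper": -0.2},
  {"x": 0, "y": 0, "z": -0.01, "turn": 10, "gripper": -0.2},
  {"x": 0, "y": 0, "z": -0.01, "turn": 10, "gripper": -0.2},
  {"x": 0, "y": 0, "z": 0, "turn": 10, "gripper": -0.2},
  {"x": 0, "y": 0, "z": 0, "turn": 10, "gripper": -0.2},
  {"x": 0, "y": 0, "z": 0, "turn": 10, "gripper": -0.2},
  {"x": 0, "y": 0, "z": 0, "turn": 10, "gripper": -0.2},
  {"x": 0, "y": 0, "z": 0, "turn": 10, "gripper": -0.2},
  {"x": 0, "y": 0, "z": 0, "turn": 10, "gripper": -0.2},
  {"x": 0, "y": 0, "z": 0, "turn": 0, "gripper": -0.2},
])

```text
time_s: 25.32
ee_pos: [0.4401, -0.0399, 0.3252]
eef_rot: [-3.113, -0.025, 1.738]
wrist_force: [0.3, -1.2, 0.7]
opening: 0.6
```

Run:
```python
from h import *
go([.635,.0955,.33],101.27)
```

```text
t 25.32 ee [ 0.4401 -0.0399  0.3252] rpy [-178.37   -1.46   99.6 ] F [ 0.3 -1.2  0.7] open 0.6 q [-0.16 -0.21  1.93  0.02  1.45 -0.33]
tray TCP [-128.2 -126.7  325.2]
tool shift mm [101.  214.6  -8.4] turn -1.67
```

drive_tool([
  {"x": 0.01, "y": 0.02, "z": -0.003, "turn": -1, "gripper": -0.2},
  {"x": 0.018, "y": 0.038, "z": -0.003, "turn": -0.6, "gripper": -0.2},
  {"x": 0.02, "y": 0.042, "z": -0.002, "turn": 0, "gripper": -0.2},
  {"x": 0.02, "y": 0.042, "z": -0.002, "turn": 0, "gripper": -0.2},
  {"x": 0.018, "y": 0.04, "z": 0, "turn": 0, "gripper": -0.2},
  {"x": 0.01, "y": 0.02, "z": 0, "turn": 0, "gripper": -0.2},
  {"x": 0, "y": 0, "z": 0, "turn": 0, "gripper": -0.2},
])

```text
time_s: 26.2
ee_pos: [0.6268, 0.1092, 0.3267]
eef_rot: [-3.111, -0.03, 1.794]
wrist_force: [-0.1, 0.4, 0.4]
opening: 0.6
```

Run:
```python
from h import *
go([.635,.0955,.30],101.27)
im=snapshot('wrist')[:,:,::-1];cv2.imwrite('pics/w22.png',im)
W=cam('wrist');print(proj(W,[.635,.0955,.264]),proj(W,[.6292,.124,.264]))
```

```text
t 26.2 ee [0.6268 0.1092 0.3267] rpy [-178.22   -1.74  102.77] F [-0.1  0.4  0.4] open 0.6 q [ 0.12  0.17  1.55  0.03  1.45 -0.11]
tray TCP [ 84.1 -16.9 326.7]
tool shift mm [-16.    5.8  26.1] turn 1.5
[264.2504801  230.69370273] [265.49986262 191.25897967]
```

View pics/w22.png

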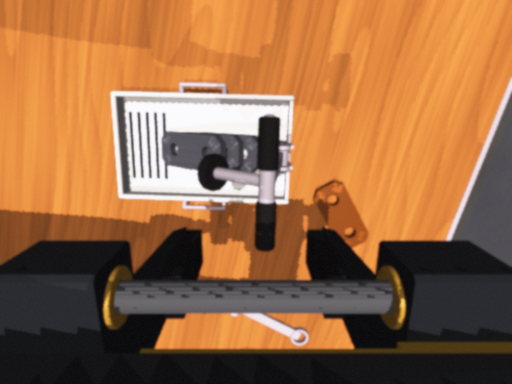

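The sleeve is at (265,228) in the wrist view, predicted (264,231). Going down over it.

drive_tool([
  {"x": -0.016, "y": 0.006, "z": 0, "turn": 1.5, "gripper": -0.2},
  {"x": -0.002, "y": 0.001, "z": 0.01, "turn": 0, "gripper": -0.2},
  {"x": 0, "y": 0, "z": 0.01, "turn": 0, "gripper": -0.2},
  {"x": 0, "y": 0, "z": 0, "turn": 0, "gripper": -0.2},
])

```text
time_s: 26.75
ee_pos: [0.635, 0.0902, 0.3043]
eef_rot: [-3.108, -0.029, 1.764]
wrist_force: [-0.1, -0.0, -0.2]
opening: 0.6
```

Run:
```python
from h import *
go([.635,.0955,.246],101.27)
im=snapshot('wrist')[:,:,::-1];cv2.imwrite('pics/w23.png',im)
W=cam('wrist');print(proj(W,[.635,.0955,.264]),proj(W,[.6292,.124,.264]))
```

```text
t 26.75 ee [0.635  0.0902 0.3043] rpy [-178.09   -1.67  101.09] F [-0.1 -0.  -0.2] open 0.6 q [ 0.09  0.19  1.57  0.03  1.41 -0.11]
tray TCP [ 88.5 -37.2 304.3]
tool shift mm [ 3.5  2.9 58.4] turn -0.18
[256.67896656 212.88551866] [256.48009703 167.49245361]
```

View pics/w23.png

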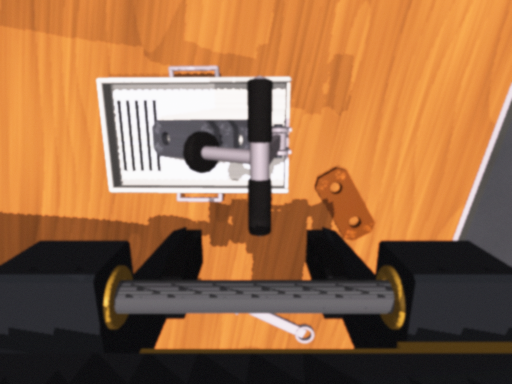

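drive_tool([
  {"x": 0.004, "y": 0.003, "z": 0.015, "turn": 0, "gripper": -0.2},
  {"x": 0.001, "y": 0.001, "z": 0.015, "turn": 0, "gripper": -0.2},
  {"x": 0, "y": 0, "z": 0.01, "turn": 0, "gripper": -0.2},
  {"x": 0, "y": 0, "z": 0, "turn": 0, "gripper": -0.2},
])

```text
time_s: 27.3
ee_pos: [0.6363, 0.0976, 0.2618]
eef_rot: [-3.108, -0.029, 1.765]
wrist_force: [0.1, -0.2, 0.6]
opening: 0.595
```

Run:
```python
from h import *
go([.6365,.097,.246],101.27)
im=snapshot('wrist')[:,:,::-1];cv2.imwrite('pics/w24.png',im)
W=cam('wrist');print(proj(W,[.635,.0955,.264]),proj(W,[.6292,.124,.264]))
```

```text
t 27.3 ee [0.6363 0.0976 0.2618] rpy [-178.1    -1.67  101.13] F [ 0.1 -0.2  0.6] open 0.595 q [ 0.1   0.21  1.62  0.03  1.34 -0.1 ]
tray TCP [ 91.1 -30.2 261.8]
tool shift mm [-1.1  0.6 15.8] turn -0.14
[249.33884656 250.79027352] [248.78262804 195.25371094]
```

View pics/w24.png

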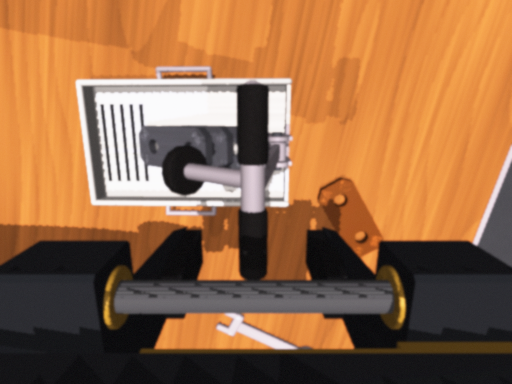

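drive_tool([
  {"x": 0, "y": 0.001, "z": 0.01, "turn": 0, "gripper": -0.2},
  {"x": 0, "y": 0, "z": 0.006, "turn": 0, "gripper": -0.2},
  {"x": 0, "y": 0, "z": 0, "turn": 0, "gripper": 0.1},
  {"x": 0, "y": 0, "z": 0, "turn": 0, "gripper": 0.3},
  {"x": 0, "y": 0, "z": 0, "turn": 0, "gripper": 1},
  {"x": 0, "y": 0, "z": 0, "turn": 0, "gripper": 1},
  {"x": 0, "y": 0, "z": 0, "turn": 0, "gripper": 1},
  {"x": 0, "y": 0, "z": 0, "turn": 0, "gripper": 1},
])

```text
time_s: 28.35
ee_pos: [0.6378, 0.0982, 0.2471]
eef_rot: [-3.112, -0.029, 1.765]
wrist_force: [0.0, -0.0, -0.3]
opening: 0.156
```

Run:
```python
from h import *
go([.6365,.097,.246],101.27)
im=snapshot('wrist')[:,:,::-1];cv2.imwrite('pics/w25.png',im)
```

```text
t 28.35 ee [0.6378 0.0982 0.2471] rpy [-178.29   -1.66  101.13] F [ 0.  -0.  -0.3] open 0.156 q [ 0.1   0.22  1.64  0.03  1.31 -0.1 ]
tray TCP [ 92.7 -29.9 247.1]
tool shift mm [-1.  -1.4  1.1] turn -0.14
```

View pics/w25.png

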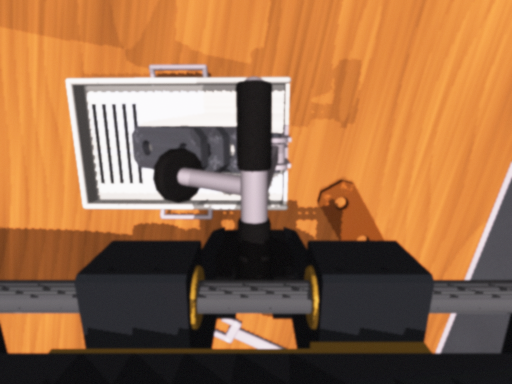

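The sleeve is pinched, opening about 14 mm. Now I'll swing the arm down along its arc in small steps, holding it throughout.

drive_tool([
  {"x": 0, "y": -0.005, "z": 0.0005, "turn": 0, "gripper": 1},
  {"x": 0, "y": -0.01, "z": 0.0015, "turn": 0, "gripper": 1},
  {"x": 0, "y": -0.01, "z": 0.002, "turn": 0, "gripper": 1},
  {"x": 0, "y": -0.0095, "z": 0.0025, "turn": 0, "gripper": 1},
])

```text
time_s: 28.9
ee_pos: [0.6038, 0.0914, 0.2414]
eef_rot: [-3.117, -0.028, 1.765]
wrist_force: [2.9, 0.0, -3.2]
opening: 0.155
```

```bash
cat > arc.py <<'E'
from h import *
s=sense(); go(s['ee_pos'],101.27)
R=Ro.from_euler('xyz',s['eef_rot']); g=s['ee_pos']+R.apply([0,0,-.0152]); t=w2t(g); 
an=np.arctan2(t[2]-.095,.108-t[0]); print("sleeve tray",(t*1000).round(1),"an",an.round(3),"value",round(an+.08,3),"radius",round(np.hypot(t[2]-.095,.108-t[0])*1000,1))
f=s['wrist_force']; c,sn=np.cos(TY),np.sin(TY); fx=c*f[0]+sn*f[1]; print("F tang(down+) %.1f radial %.1f"%(-fx*np.sin(an)-f[2]*np.cos(an), -fx*np.cos(an)+f[2]*np.sin(an)))
a=an-.03; da=0.06; r=.168
P=lambda a:np.array([.108-r*np.cos(a),0,.095+r*np.sin(a)])
Rt=R.inv()
for k in range(6):
    d=t2w(P(an-(k+1)*da))-t2w(P(an-k*da)); print("step",(Rt.apply(d)*1000).round(1))
E
python3 arc.py
```

```text
t 28.9 ee [0.6038 0.0914 0.2414] rpy [-178.58   -1.63  101.13] F [ 2.9  0.  -3.2] open 0.155 q [ 0.1   0.16  1.73  0.03  1.28 -0.11]
tray TCP [ 58.1 -29.9 241.4]
tool shift mm [0. 0. 0.] turn -0.14
sleeve tray [ 58.4 -30.3 256.6] an 1.273 value 1.353 radius 169.0
F tang(down+) -1.8 radial -3.9
step [-0.1 -9.5  3.5]
step [-0.1 -9.2  4. ]
step [-0.1 -9.   4.6]
step [-0.2 -8.7  5.1]
step [-0.2 -8.4  5.6]
step [-0.2 -8.   6.1]
```

drive_tool([
  {"x": 0, "y": -0.0095, "z": 0.0035, "turn": 0, "gripper": 1},
  {"x": 0, "y": -0.009, "z": 0.004, "turn": 0, "gripper": 1},
  {"x": 0, "y": -0.009, "z": 0.0045, "turn": 0, "gripper": 1},
  {"x": 0, "y": -0.0085, "z": 0.005, "turn": 0, "gripper": 1},
  {"x": 0, "y": -0.0085, "z": 0.0055, "turn": 0, "gripper": 1},
])

```text
time_s: 29.52
ee_pos: [0.5567, 0.0821, 0.2197]
eef_rot: [-3.119, -0.027, 1.765]
wrist_force: [3.5, -1.2, -2.3]
opening: 0.16
```

```bash
python3 arc.py; python3 look.py 26 0 0 0.1
```

```text
t 29.52 ee [0.5567 0.0821 0.2197] rpy [-178.72   -1.54  101.12] F [ 3.5 -1.2 -2.3] open 0.16 q [ 0.09  0.08  1.85  0.03  1.23 -0.12]
tray TCP [ 10.  -29.9 219.7]
tool shift mm [0. 0. 0.] turn -0.15
sleeve tray [ 10.4 -30.3 234.8] an 0.961 value 1.041 radius 170.6
F tang(down+) -1.3 radial -3.7
step [-0.2 -8.   6.2]
step [-0.2 -7.6  6.7]
step [-0.2 -7.2  7.1]
step [-0.2 -6.7  7.5]
step [-0.2 -6.3  7.9]
step [-0.2 -5.8  8.3]
t 29.52 ee [0.5567 0.0821 0.2197] rpy [-178.72   -1.54  101.12] F [ 3.5 -1.2 -2.3] open 0.16 q [ 0.09  0.08  1.85  0.03  1.23 -0.12]
tray TCP [ 10.  -29.9 219.7]
tool shift mm [ 26.6  -7.4 120.6] turn -90.15
```

View pics/s26.png

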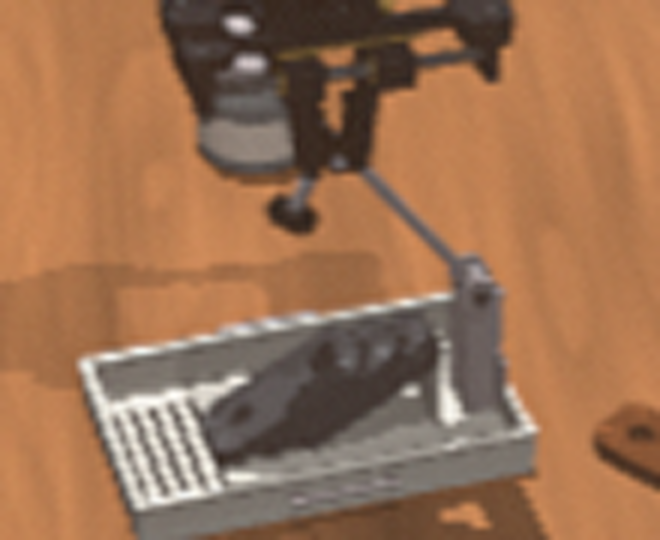

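drive_tool([
  {"x": 0, "y": -0.0075, "z": 0.0065, "turn": 0, "gripper": 1},
  {"x": 0, "y": -0.007, "z": 0.007, "turn": 0, "gripper": 1},
  {"x": 0, "y": -0.007, "z": 0.007, "turn": 0, "gripper": 1},
  {"x": 0, "y": -0.0065, "z": 0.0075, "turn": 0, "gripper": 1},
  {"x": 0, "y": -0.006, "z": 0.008, "turn": 0, "gripper": 1},
])

```text
time_s: 30.25
ee_pos: [0.5199, 0.0753, 0.1825]
eef_rot: [-3.118, -0.026, 1.765]
wrist_force: [2.1, -1.5, -0.3]
opening: 0.159
```

```bash
python3 arc.py
```

```text
t 30.25 ee [0.5199 0.0753 0.1825] rpy [-178.66   -1.48  101.13] F [ 2.1 -1.5 -0.3] open 0.159 q [ 0.08  0.04  1.97  0.03  1.16 -0.12]
tray TCP [-27.4 -29.3 182.5]
tool shift mm [0. 0. 0.] turn -0.14
sleeve tray [-27.  -29.7 197.7] an 0.65 value 0.73 radius 169.6
F tang(down+) -0.8 radial -1.6
step [-0.2 -5.7  8.3]
step [-0.2 -5.2  8.7]
step [-0.2 -4.6  9. ]
step [-0.2 -4.1  9.2]
step [-0.3 -3.5  9.4]
step [-0.3 -2.9  9.6]
```

drive_tool([
  {"x": 0, "y": -0.0055, "z": 0.008, "turn": 0, "gripper": 1},
  {"x": 0, "y": -0.005, "z": 0.0085, "turn": 0, "gripper": 1},
  {"x": 0, "y": -0.0045, "z": 0.009, "turn": 0, "gripper": 1},
  {"x": 0, "y": -0.004, "z": 0.009, "turn": 0, "gripper": 1},
  {"x": 0, "y": -0.0035, "z": 0.009, "turn": 0, "gripper": 1},
  {"x": 0, "y": -0.002, "z": 0.006, "turn": 0, "gripper": 1},
])

```text
time_s: 31.0
ee_pos: [0.4941, 0.0706, 0.1301]
eef_rot: [-3.121, -0.024, 1.765]
wrist_force: [3.6, -3.0, -0.1]
opening: 0.157
```

```bash
python3 arc.py; python3 look.py 27 0 0 0.1
```

```text
t 31.0 ee [0.4941 0.0706 0.1301] rpy [-178.85   -1.38  101.13] F [ 3.6 -3.  -0.1] open 0.157 q [ 0.08  0.04  2.07  0.02  1.05 -0.13]
tray TCP [-53.6 -28.9 130.1]
tool shift mm [0. 0. 0.] turn -0.14
sleeve tray [-53.3 -29.2 145.3] an 0.303 value 0.383 radius 169.0
F tang(down+) -0.7 radial -2.9
step [-0.2 -2.5  9.8]
step [-0.2 -1.9  9.9]
step [-0.2 -1.3 10. ]
step [-0.2 -0.7 10. ]
step [-0.2 -0.1 10.1]
step [-0.2  0.5 10.1]
t 31.0 ee [0.4941 0.0706 0.1301] rpy [-178.85   -1.38  101.13] F [ 3.6 -3.  -0.1] open 0.157 q [ 0.08  0.04  2.07  0.02  1.05 -0.13]
tray TCP [-53.6 -28.9 130.1]
tool shift mm [28.3 54.1 29.8] turn -90.14
```

View pics/s27.png

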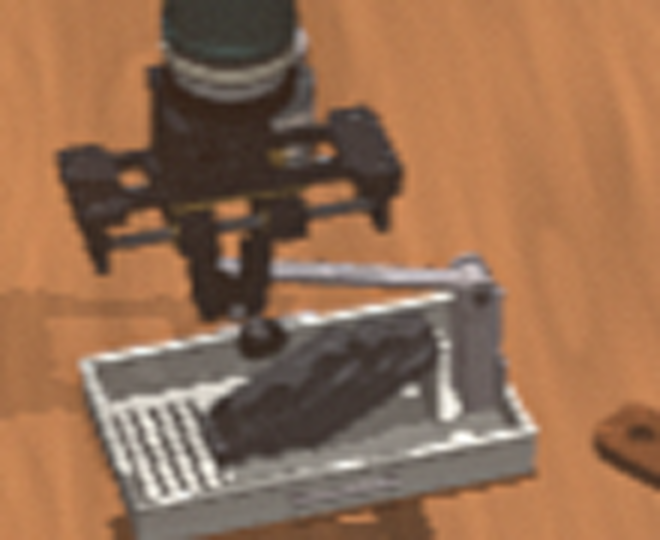

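drive_tool([
  {"x": 0, "y": -0.0025, "z": 0.008, "turn": 0, "gripper": 1},
  {"x": 0, "y": -0.002, "z": 0.008, "turn": 0, "gripper": 1},
  {"x": 0, "y": -0.0015, "z": 0.008, "turn": 0, "gripper": 1},
  {"x": 0, "y": -0.001, "z": 0.007, "turn": 0, "gripper": 1},
  {"x": 0, "y": -0.0005, "z": 0.004, "turn": 0, "gripper": 1},
])

```text
time_s: 31.72
ee_pos: [0.4882, 0.0695, 0.093]
eef_rot: [-3.128, -0.023, 1.765]
wrist_force: [4.3, -2.8, 1.3]
opening: 0.162
```

```bash
python3 arc.py
```

```text
t 31.73 ee [0.4882 0.0695 0.093 ] rpy [-179.25   -1.3   101.12] F [ 4.3 -2.8  1.3] open 0.162 q [ 0.08  0.07  2.12  0.03  0.97 -0.13]
tray TCP [-59.5 -28.8  93. ]
tool shift mm [0. 0. 0.] turn -0.15
sleeve tray [-59.3 -29.1 108.2] an 0.079 value 0.159 radius 167.9
F tang(down+) -1.5 radial -3.5
step [-0.2 -0.4 10.1]
step [-0.2  0.2 10.1]
step [-0.2  0.8 10. ]
step [-0.2  1.4 10. ]
step [-0.2  2.   9.9]
step [-0.2  2.6  9.7]
```

drive_tool([
  {"x": 0, "y": 0, "z": 0.004, "turn": 0, "gripper": 1},
  {"x": 0, "y": 0, "z": 0.003, "turn": 0, "gripper": 1},
  {"x": 0, "y": 0, "z": 0, "turn": 0, "gripper": 1},
])

```text
time_s: 32.1
ee_pos: [0.4881, 0.0697, 0.0865]
eef_rot: [-3.128, -0.023, 1.765]
wrist_force: [2.9, -3.3, 0.9]
opening: 0.159
```

```bash
python3 arc.py; python3 look.py 28 0 0 0.1
```

```text
t 32.1 ee [0.4881 0.0697 0.0865] rpy [-179.22   -1.3   101.14] F [ 2.9 -3.3  0.9] open 0.159 q [ 0.08  0.08  2.12  0.03  0.96 -0.13]
tray TCP [-59.7 -28.6  86.5]
tool shift mm [0. 0. 0.] turn -0.13
sleeve tray [-59.5 -28.9 101.7] an 0.04 value 0.12 radius 167.6
F tang(down+) -1.0 radial -2.1
step [-0.2  0.  10.1]
step [-0.2  0.6 10.1]
step [-0.2  1.2 10. ]
step [-0.2  1.8  9.9]
step [-0.2  2.4  9.8]
step [-0.2  3.   9.6]
t 32.1 ee [0.4881 0.0697 0.0865] rpy [-179.22   -1.3   101.14] F [ 2.9 -3.3  0.9] open 0.159 q [ 0.08  0.08  2.12  0.03  0.96 -0.13]
tray TCP [-59.7 -28.6  86.5]
tool shift mm [ 29.   59.4 -13.7] turn -90.13
```

View pics/s28.png

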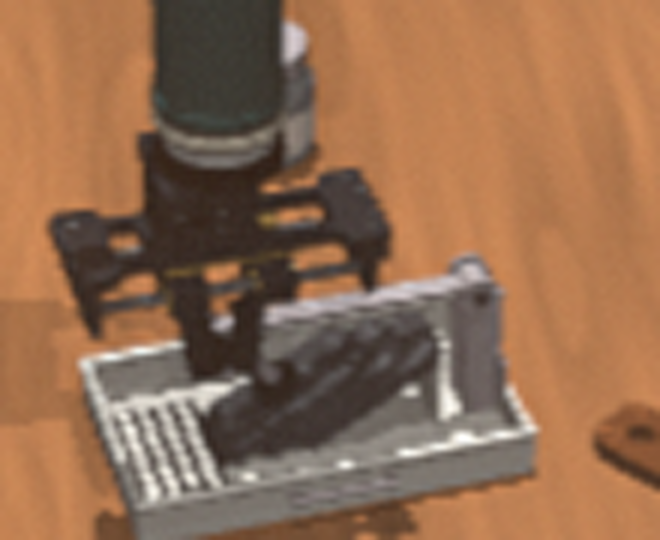

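drive_tool([
  {"x": 0, "y": 0, "z": 0.003, "turn": 0, "gripper": 1},
  {"x": 0, "y": 0, "z": 0.003, "turn": 0, "gripper": 1},
])

```text
time_s: 32.45
ee_pos: [0.4881, 0.0697, 0.086]
eef_rot: [-3.126, -0.023, 1.766]
wrist_force: [-8.4, -4.9, 27.5]
opening: 0.163
```

```bash
python3 arc.py|head -5
```

```text
t 32.45 ee [0.4881 0.0697 0.086 ] rpy [-179.11   -1.29  101.19] F [-8.4 -4.9 27.5] open 0.163 q [ 0.08  0.08  2.12  0.03  0.96 -0.13]
tray TCP [-59.6 -28.6  86. ]
tool shift mm [0. 0. 0.] turn -0.08
sleeve tray [-59.4 -29.  101.2] an 0.037 value 0.117 radius 167.5
F tang(down+) -27.2 radial 10.2
```

The foot is down: 27 N of push-back and the arm stops at about 0.1 rad. Relax, then open.

drive_tool([
  {"x": 0, "y": 0, "z": 0, "turn": 0, "gripper": 1},
  {"x": 0, "y": 0, "z": 0, "turn": 0, "gripper": 1},
  {"x": 0, "y": 0, "z": 0, "turn": 0, "gripper": 0.4},
  {"x": 0, "y": 0, "z": 0, "turn": 0, "gripper": 0.2},
  {"x": 0, "y": 0, "z": 0, "turn": 0, "gripper": 0},
  {"x": 0, "y": 0, "z": 0, "turn": 0, "gripper": 0},
])

```text
time_s: 33.2
ee_pos: [0.4833, 0.0711, 0.0832]
eef_rot: [-3.117, -0.027, 1.765]
wrist_force: [0.0, -0.2, 0.1]
opening: 0.5
```

```bash
python3 arc.py|head -5; python3 look.py 29 0 0 0.1 >/dev/null
```

```text
t 33.2 ee [0.4833 0.0711 0.0832] rpy [-178.58   -1.53  101.14] F [ 0.  -0.2  0.1] open 0.5 q [ 0.08  0.08  2.13  0.03  0.96 -0.13]
tray TCP [-64.1 -26.3  83.2]
tool shift mm [0. 0. 0.] turn -0.13
sleeve tray [-63.7 -26.7  98.4] an 0.02 value 0.1 radius 171.8
F tang(down+) -0.1 radial 0.0
```

View pics/w29.png

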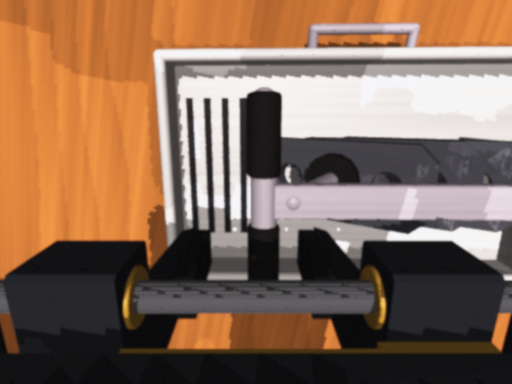

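View pics/s29.png

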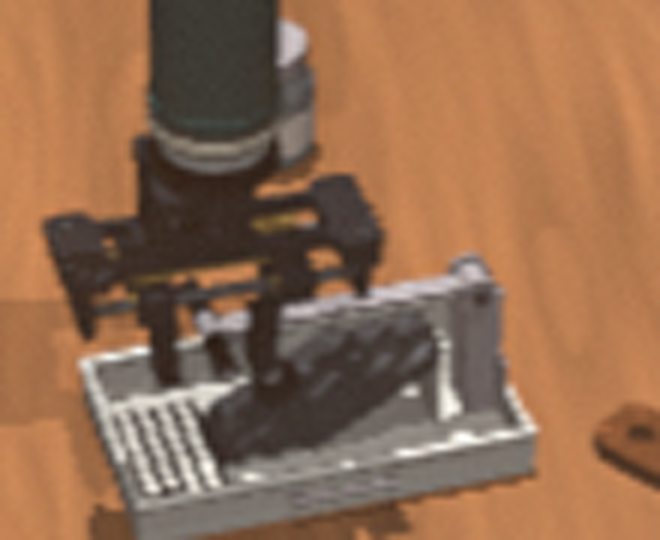

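The sleeve stands free between the fingers (columns 247-281, fingers at about 205 and 305). I'll rise straight up and clear the view.

drive_tool([
  {"x": 0, "y": 0, "z": -0.01, "turn": 0, "gripper": 0},
  {"x": 0, "y": 0, "z": -0.02, "turn": 0, "gripper": 0},
  {"x": 0, "y": 0, "z": -0.04, "turn": 0, "gripper": 0},
  {"x": 0, "y": 0, "z": -0.04, "turn": 0, "gripper": 0},
  {"x": 0, "y": 0, "z": -0.04, "turn": 0, "gripper": 0},
  {"x": -0.03, "y": 0, "z": -0.03, "turn": 0, "gripper": 0},
  {"x": -0.05, "y": 0, "z": 0, "turn": 0, "gripper": 0},
  {"x": -0.05, "y": 0, "z": 0, "turn": 0, "gripper": 0},
  {"x": -0.05, "y": 0, "z": 0, "turn": 0, "gripper": 0},
  {"x": -0.05, "y": 0, "z": 0, "turn": 0, "gripper": 0},
  {"x": 0, "y": 0, "z": 0, "turn": 0, "gripper": 0},
  {"x": 0, "y": 0, "z": 0, "turn": 0, "gripper": 0},
])

```text
time_s: 34.8
ee_pos: [0.5365, -0.1649, 0.2742]
eef_rot: [-3.129, -0.023, 1.767]
wrist_force: [0.0, 0.6, 0.6]
opening: 0.503
```

Run:
```python
from h import *
s=sense(); print(s['time_s'],s['ee_pos'].round(3),s['wrist_force'].round(1))
im=snapshot('side')[:,:,::-1];cv2.imwrite('pics/side30.png',im); crop(im,'pics/s30.png',210,110,320,210,7)
im=snapshot('top')[:,:,::-1];cv2.imwrite('pics/top30.png',im); crop(im,'pics/t30.png',170,105,430,275,3)
crop(im,'pics/t31.png',175,130,255,240,7)
T=cam('top');S=cam('side')
for nm,n in (('top','top'),('side','side')):
    a=cv2.imread(f'pics/{nm}0.png').astype(int); b=cv2.imread(f'pics/{nm}30.png').astype(int)
# foot & handle expected
P=lambda a,r,d:np.array([.108-r*np.cos(a)-d*np.sin(a),0,.095+r*np.sin(a)-d*np.cos(a)])
for v in (.08,.1,.12):
    print(v,"T top",((proj(T,t2w(P(v-.08,.168,0)))-[175,130])*7).round(0),"side",((proj(S,t2w(P(v-.08,.168,0)))-[210,110])*7).round(0))
```

```text
34.8 [ 0.536 -0.165  0.274] [0.  0.6 0.6]
0.08 T top [268. 518.] side [238. 419.]
0.1 T top [267. 517.] side [238. 413.]
0.12 T top [266. 516.] side [238. 408.]
```

View pics/s30.png

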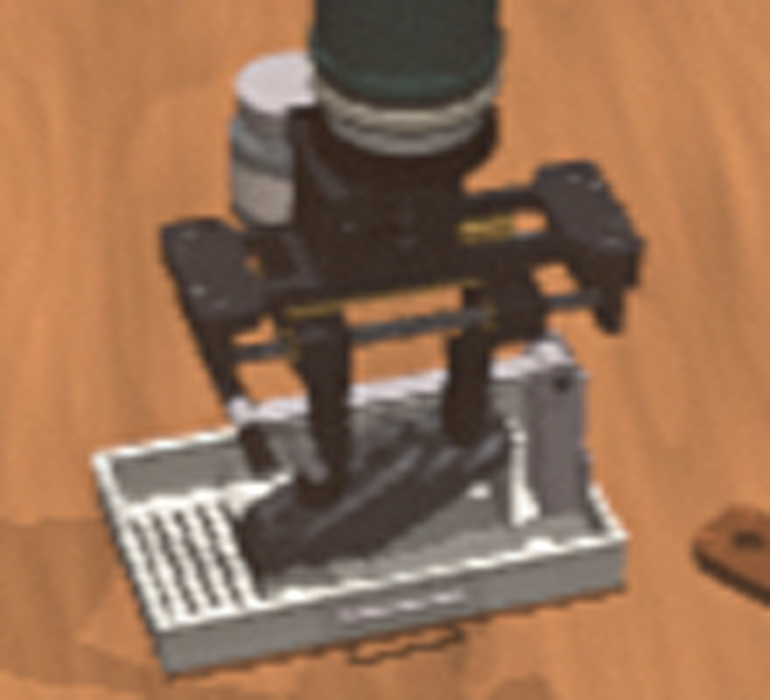

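View pics/t31.png

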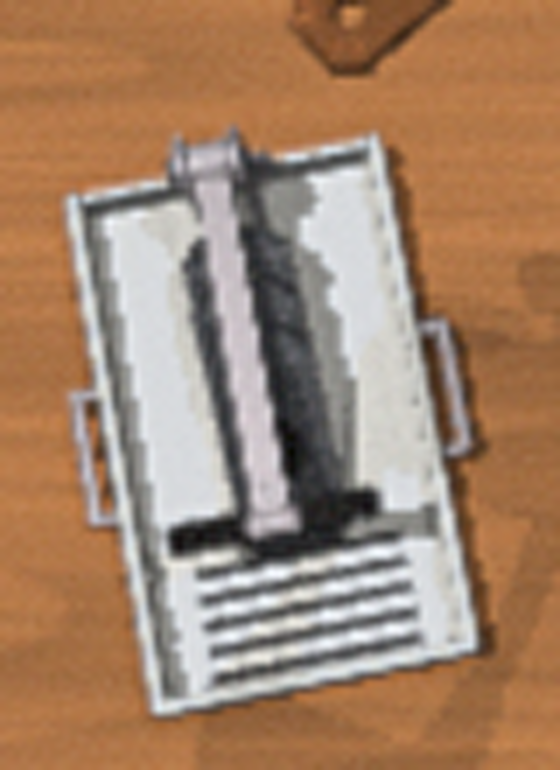

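View pics/t30.png

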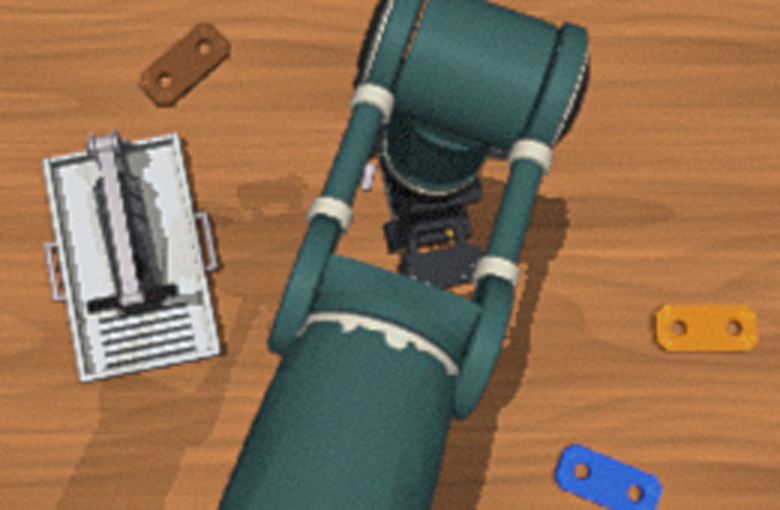

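The T-handle sits where an angle of 0.08-0.10 predicts: top (272,518), side (238,412). I'll back off once more for a clear side view before handing in.

drive_tool([
  {"x": 0, "y": -0.04, "z": -0.03, "turn": 0, "gripper": 0},
  {"x": 0, "y": -0.04, "z": -0.04, "turn": 0, "gripper": 0},
  {"x": -0.03, "y": -0.02, "z": -0.04, "turn": 0, "gripper": 0},
  {"x": -0.03, "y": 0, "z": -0.03, "turn": 0, "gripper": 0},
  {"x": 0, "y": 0, "z": 0, "turn": 0, "gripper": 0},
  {"x": 0, "y": 0, "z": 0, "turn": 0, "gripper": 0},
])

```text
time_s: 35.65
ee_pos: [0.4498, -0.2383, 0.4167]
eef_rot: [-3.127, -0.025, 1.781]
wrist_force: [0.0, -0.7, -0.6]
opening: 0.501
```

Run:
```python
from h import *
s=sense(); print(s['time_s'],s['ee_pos'].round(3),s['wrist_force'].round(1))
im=snapshot('side')[:,:,::-1];cv2.imwrite('pics/side32.png',im); crop(im,'pics/s32.png',220,120,320,210,8)
```

```text
35.65 [ 0.45  -0.238  0.417] [ 0.  -0.7 -0.6]
```

View pics/s32.png

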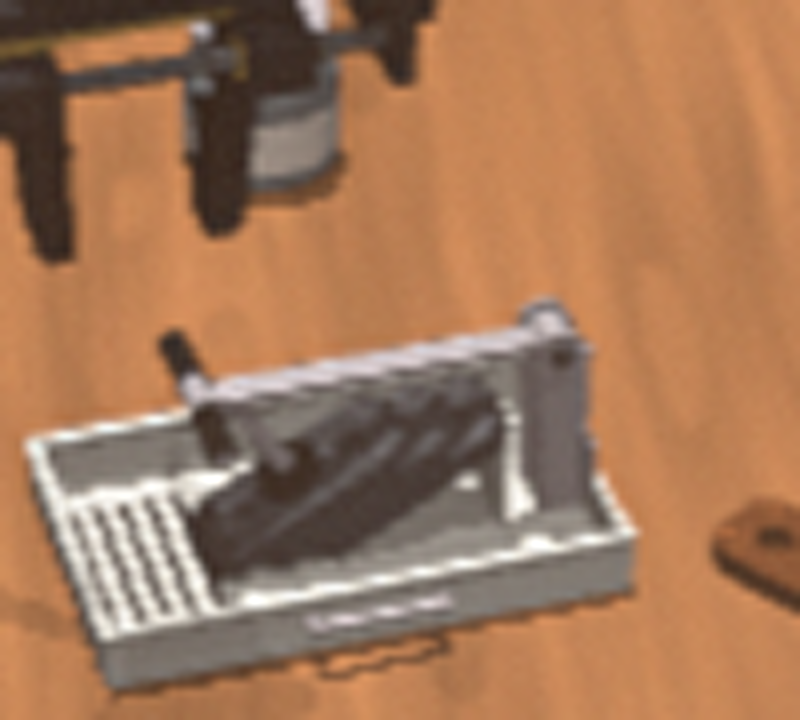

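View pics/side32.png

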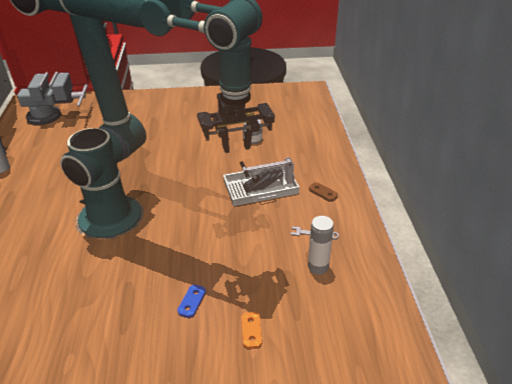

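The side view shows three evenly stepped plates with the foot resting on the last one at (290,460) in the crop, and the robot clear. The spray can, tin and wrench are in their original places. Handing in.

```bash
python3 -c "
from station import *
print(job_done())"
```

```text
the job is handed in; nothing more can be done
None
```

I laid both loose dark plates as shingles over the first one and lowered the hold-down until its foot rested on the last plate. The job was handed in at about 36 s; it reports no verdict.

**Placing the plates:** I gripped each plate near its lower end, let its upper end touch the plate before, and turned it down in the grip along an arc. Both times the final push-back (about 40 N, then 27 N) came roughly square to the 30° slope, so I took them as flush. I then relaxed and released them. Neither plate visibly moved on release.

**Hold-down:** I pinched the right sleeve and guided the arm down in small steps. It met the plate with about 27 N at roughly 0.1 rad, and I relaxed that before opening the fingers.

**Last checks:**
- **Steps:** The steps between plates measured about 26 mm and 23 mm.
- **Foot and surroundings:** The side view shows the foot on the third plate. The spray can, grease tin and wrench are where they were, and the robot is clear.
- **Disagreement:** The measurements disagreed by up to about 5 mm on where the tray's middle line lies: rim edges in the top and wrist views against the plates' bolt holes. I worked between them. The plates' sideways position is therefore known only to a few mm, within the 10 mm allowed.

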